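# Shake polishing stones over a sectioned tray

## Task

Lift the full shaker up and off its rail and shake its nine polishing stones out over the sectioned tray, spread evenly: all nine in the tray and at least two in every cell. Let them come out of the shaker, without touching a stone with the gripper, then hang the empty shaker back on the rail of its stand, straight and with its mouth towards the robot as before. Leave the tape and the chisel where they lie.

Things in the scene. Friction and masses are not known exactly. Their poses are not given: they have to be found in the camera images.
- shaker_grip (a point): Centre of the shaker's upright wooden grip: flat block 12 mm thick (x), 60 wide (y), 44 high, on a bridge over the hopper, 109 mm above the shaker's underside, over its centre. Shaker: small aluminium hopper 76 (x) x 76 (y) x 66 mm, open on top and at its mouth (its -x side), 0.35 kg and nine stones of 16 g. Axes: x from mouth to back, z up
- shaker_lip (a point): Middle of the shaker's pouring edge, 70 mm wide, at its mouth: 36 mm to the -x side of the grip's centre and 73 mm below it; same axes. The wall under it reaches 36 mm down to the underside
- shaker_floor (a point): Middle of the hopper floor, same axes. The floor climbs to the mouth in three flats: back 32, middle 22, front 12 degrees; one row of three stones lies on each. Tip the mouth down: the front row rolls out at 14 to 18 degrees, the middle row at 24 to 28, the back row at 34 to 42; a row stays while the tilt is below its flat's angle
- shaker_clip (a point): Inside top of the hanging clip on the shaker's back, where it sits on the rail (59 mm to +x of the grip's centre, 47 mm below it). The clip is 50 mm wide, with a down-turned lip that reaches 28 mm down, its lower third flared outwards; inside gap 24 mm, from 40 mm (hopper's back) to 64 mm (lip) behind the grip's centre
- stand: Fixed steel stand; origin on the bench right below its rail, z up. An upright plate, front face 15.5 mm to -x of the rail's centre, from the bench to 112 mm up, props the hung shaker's back. Hung, the shaker has the stand's axes (mouth to -x, leaning about 4 degrees mouth-down), grip's centre near (-62, 0, 177) mm here. To come free it rises over 30 mm, then goes to -x
- rail_mid (a point): Middle of the stand's rail: a level round bar 10 mm thick along the stand's y, its centre 127 mm above the bench, 108 mm clear between two posts that rise to 131 mm
- tray: Fixed open steel tray, 158 (x) x 346 (y) x 45 mm, origin at the centre of its underside on the bench; walls 4 mm. Two partitions as high as the walls make three equal cells, 150 (x) x 110 (y) mm, in a row along its y; cell centres at y = -114, 0 and +114 mm
- stone_1: White ceramic polishing stone, ball 22 mm in diameter, origin at its centre; starts in the shaker, back row
- stone_2: White ceramic polishing stone, ball 22 mm in diameter, origin at its centre; starts in the shaker, back row
- stone_3: White ceramic polishing stone, ball 22 mm in diameter, origin at its centre; starts in the shaker, back row
- stone_4: White ceramic polishing stone, ball 22 mm in diameter, origin at its centre; starts in the shaker, middle row
- stone_5: White ceramic polishing stone, ball 22 mm in diameter, origin at its centre; starts in the shaker, middle row
- stone_6: White ceramic polishing stone, ball 22 mm in diameter, origin at its centre; starts in the shaker, middle row
- stone_7: White ceramic polishing stone, ball 22 mm in diameter, origin at its centre; starts in the shaker, front row
- stone_8: White ceramic polishing stone, ball 22 mm in diameter, origin at its centre; starts in the shaker, front row
- stone_9: White ceramic polishing stone, ball 22 mm in diameter, origin at its centre; starts in the shaker, front row
- tape_roll: Roll of masking tape lying flat, 98 mm across, 25 mm high; bystander
- cold_chisel: Blue cold chisel lying flat, 164 x 22 x 19 mm; bystander
Not all that is in view belongs to the job. Leave any pink look-alike of the part that bears shaker_grip alone.

How it is judged:
By the outcome, as a careful person would: the job done as asked, in the order asked, and still so for the second after the job is handed in, with the robot touching nothing.
It also fails if it takes over 64 s, if anything falls off the work surface, if the arm or the gripper's body presses on something with over 40 N, if the wrist force passes 120 N, or if a joint passes its speed limit or range.

## Robot

A 6-joint arm with a two-finger parallel gripper is mounted at the origin on the work surface; the furniture and walls round the work are solid. World frame = base frame: x ahead of the robot, y to its left, z up, the work surface at z = 0. Lengths are in mm, angles in rad, forces in N, time in s.
With the tool pointing down it reaches from about 250 to 850 mm from the base axis. Payload 12.5 kg.
Tool frame: the origin (TCP) lies at the centre of the arm's flange, where the gripper is bolted on; the fingertips stand 186 mm ahead of it and the grasp point (between the pads) lies 167 mm ahead of it; z points along the fingers, y is the line along which they close (so a half turn about z gives the same grasp; the last joint's range is limited). The gripper opens to 93 mm and grips with 3 to 60 N. Pads are 15 mm wide; open, the fingers measure 128 mm over their backs; the gripper's body (75 mm by 188 mm) begins 65 mm behind the grasp point.
Start: joints at [-1.348, 0.351, 1.652, -0, 1.139, -0.085], TCP at [166.649, -524.132, 404.733] pointing down, gripper open.
Joint ranges: [-2.75, 2.75], [-0.79, 2.1], [0.01, 2.65], [-1.57, 4.71], [0.07, 3.14], [-2.87, 2.87]. Speed limits (rad/s): [2.22, 2.22, 2.79, 3.14, 3.14, 3.14].

## Interface

Orientations are given as a unit quaternion [w, x, y, z].
In Python, from station import get_obs, camera, job_done gives the robot as it stands.
- The arm moves only by the tool step_arm, never from a script. Its argument "series" is a list of rows, each an object of numbers: "tx", "ty", "tz": the shift along the tool's x, y, z in mm; "wx", "wy", "wz": the turn, a rotation vector about the tool's x, y, z in rad; "claw": the opening, from 0 (shut) to 1 (fully open). In form: [{"tx": .., "ty": .., "tz": .., "wx": .., "wy": .., "wz": .., "claw": ..}, ...]. A call has 1 to 20 rows; each row is the pose to reach, as a shift and turn from the pose commanded when the call began, along the tool's axes at that moment; what a row does not reach only later rows make up. A row lasts 1/10 s, in which the tool goes at most 50 mm and 8.59 degrees, less where a joint would pass 70% of its speed; a pose out of reach is approached as far as the arm can. A call with a gripper value outside its range is refused whole. The fingers move at their own pace and stop on an object; "force" is the grip in N (left out, the last holds). Time passes only in rows, so rows that repeat a pose let the fingers close. It gives the time, the measured TCP pose, the force, the opening and the grip force at its end, in the units of the state.
- get_obs(): the state, without advancing time (a new reading comes with each control period).
- camera(name): name is "scene" or "top"; returns a dict with "image" (400x640x3 uint8, red, green, blue), "fx", "fy", "cx", "cy" (pixels), "k1" (the pictures are not rectified: a ray, as slopes to the right and down, at radius r is drawn at 1 + k1 r^2 times it, then the intrinsics apply), "origin" and "attitude" of the camera in the world. Camera axes: x right, y up, looking along -z (the intrinsics and any distortion apply to the point x, -y, -z); pixel columns grow to the right and rows downward; lengths in mm; the calibration is good to about 2 mm. A picture is of the moment at which its call begins. There is no depth.
- job_done(): hands the job in; it is judged then, once.
The state is a dict: "time_s": time; "q": joint angles; "qvel": joint speeds; "joint_efforts": joint torques, N m; "eef_pos": TCP position; "ee_rot": TCP orientation; "contact_force": force on the tool from outside, world axes, zero at the start; "wrist_torque": the same for the moment, N m; "finger_gap": finger opening in mm; "grip_force": force on a finger pad.
Only numpy, scipy, OpenCV 4.12 (cv2) and the standard library are available. Lean on these libraries where they do the work, as an engineer would, in place of code of your own. Each camera call takes 0.05 s, during which the arm holds its last target. There are 200 camera calls.

## Working session

There is one attempt and no reset: what is moved stays moved. The work goes in short steps, Python scripts to look and compute and a tool call to move; the robot and the scene stay as the last step left them, time stands still between calls to the robot, and variables do not carry over. Pictures are saved under pics/ and viewed, at most 10 in all, crops included, and the job is handed in when it is done.

Besides the shell and the picture viewer there is one more tool, called after ">>>" in YAML: its name, and indented under it one key for each argument. step_arm: Moves the arm, as the interface text tells. Its arguments: {"type":"object","properties":{"series":{"type":"array","items":{"type":"object","properties":{"tx":{"type":"number"},"ty":{"type":"number"},"tz":{"type":"number"},"wx":{"type":"number"},"wy":{"type":"number"},"wz":{"type":"number"},"claw":{"type":"number"}}}},"force":{"type":"number"}},"required":["series"]}

```bash
ls; mkdir -p pics
python3 - <<'E'
from station import get_obs, camera
import cv2, numpy as np
o=get_obs(); print({k:np.round(v,3).tolist() for k,v in o.items()})
for n in("scene","top"):
    c=camera(n); cv2.imwrite(f"pics/{n}0.png",c["image"][:,:,::-1])
    print(n,{k:np.round(v,4).tolist() for k,v in c.items() if k!="image"})
E
```

```text
pics
{'time_s': 0.0, 'q': [-1.348, 0.351, 1.652, -0.0, 1.139, -0.085], 'qvel': [-0.002, 0.001, -0.0, -0.002, -0.0, -0.001], 'joint_efforts': [-0.001, -49.732, -28.525, 0.07, 0.026, -0.0], 'eef_pos': [166.62, -524.023, 404.209], 'ee_rot': [-0.001, 0.988, 0.153, -0.0], 'contact_force': [-0.331, 0.54, 0.084], 'wrist_torque': [-0.011, -0.033, -0.019], 'grip_force': 0.0, 'finger_gap': 93.005}
scene {'fx': 423.5851, 'fy': 423.5851, 'cx': 321.9883, 'cy': 204.8149, 'k1': -0.0716, 'origin': [-387.0647, -838.6378, 1379.7798], 'attitude': [0.8585, 0.3316, -0.1349, -0.3673]}
top {'fx': 469.9068, 'fy': 469.9068, 'cx': 314.476, 'cy': 203.8265, 'k1': -0.0919, 'origin': [193.6769, -59.161, 1587.7756], 'attitude': [-0.7028, -0.0557, 0.0554, 0.7071]}
```

View pics/scene0.png

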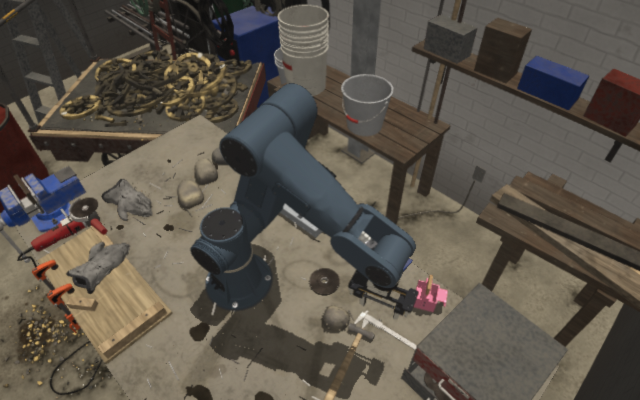

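View pics/top0.png

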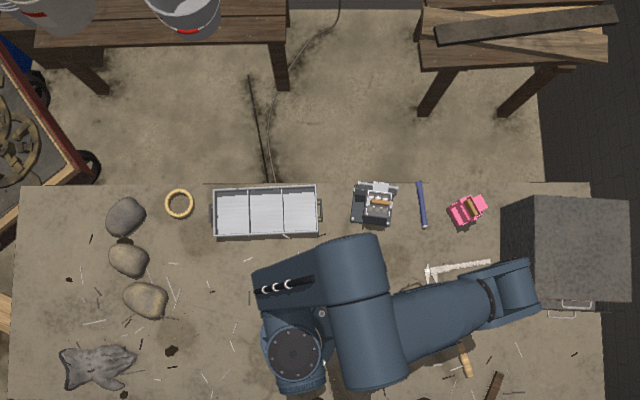

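The top view shows the tray at (267,212), the real shaker on its stand at (376,203), the pink look-alike at (467,210), the chisel at (422,204) and the tape at (179,204). Two things could be taken for the shaker: the grey one at (376,203), which is on a stand with a rail, and the pink one at (467,210). By the description I choose the grey one, and I'll check it in a close crop.

```bash
cat > h.py <<'E'
import numpy as np, cv2
from scipy.spatial.transform import Rotation as R
from station import get_obs, camera
def rot(q): return R.from_quat([q[1],q[2],q[3],q[0]])
def ray(c,u,v):
    K=np.array([[c["fx"],0,c["cx"]],[0,c["fy"],c["cy"]],[0,0,1.]])
    p=cv2.undistortPoints(np.array([[[u,v]]],float),K,np.array([c["k1"],0,0,0,0.]))[0,0]
    return np.array(c["origin"]),rot(c["attitude"]).apply([p[0],-p[1],-1])
def onz(c,u,v,z):
    o,d=ray(c,u,v); return o+d*(z-o[2])/d[2]
def proj(c,P):
    p=rot(c["attitude"]).inv().apply(np.array(P,float)-c["origin"]); x,y=p[0]/-p[2],-p[1]/-p[2]
    s=1+c["k1"]*(x*x+y*y); return np.array([c["fx"]*x*s+c["cx"],c["fy"]*y*s+c["cy"]])
def crop(c,u0,v0,u1,v1,f,name):
    cv2.imwrite(name,cv2.resize(c["image"][v0:v1,u0:u1,::-1],None,fx=f,fy=f,interpolation=cv2.INTER_CUBIC))
E
python3 - <<'E'
from h import *
c=camera("top"); crop(c,340,170,440,245,8,"pics/c1.png")
crop(c,200,175,330,247,6,"pics/c2.png")
E
```

```text
(no output)
```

View pics/c1.png

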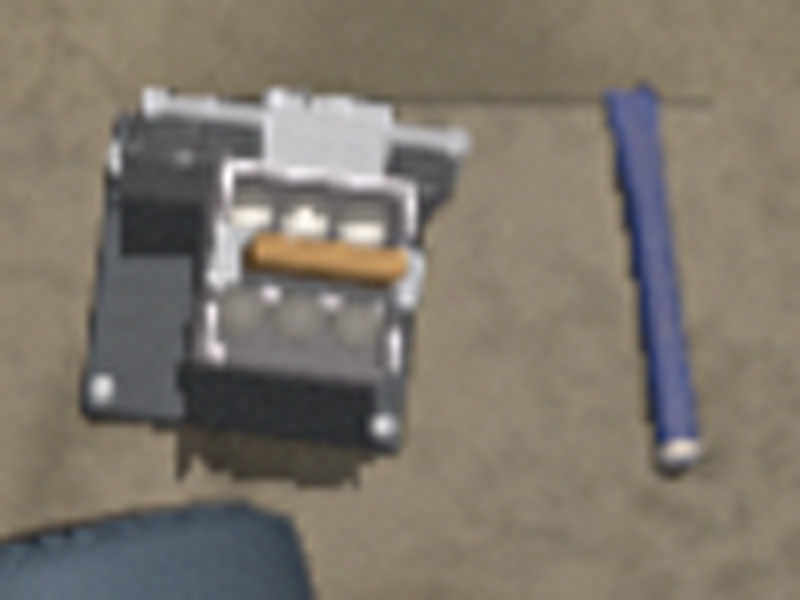

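View pics/c2.png

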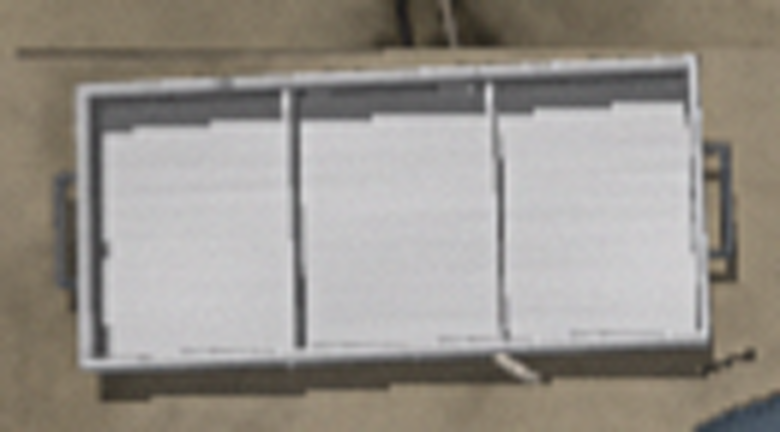

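Run:
```python
from h import *
c=camera("top"); im=c["image"]; hsv=cv2.cvtColor(im,cv2.COLOR_RGB2HSV)
# grip: orange mask in the shaker region
m=cv2.inRange(hsv,(8,110,110),(25,255,255)); mm=np.zeros_like(m); mm[195:212,365:395]=m[195:212,365:395]
r=cv2.minAreaRect(cv2.findNonZero(mm)); print("grip rect",r,"npx",(mm>0).sum())
ys,xs=np.nonzero(mm); print("centroid",xs.mean(),ys.mean())
b=np.array([onz(c,u,v,199) for u,v in cv2.boxPoints(r)]); print("grip top corners",b.round(1).tolist())
# rail end caps, clip
f=lambda x,y:((x+.5)/8-.5+340,(y+.5)/8-.5+170)
for n,p,z in(("postL",(153,100),131),("postR",(460,142),131),("clipL",(265,130),132),("clipR",(391,147),132)):
    print(n,onz(c,*f(*p),z).round(1))
A=onz(c,*f(153,100),131);B=onz(c,*f(460,142),131);d=A-B;print("rail yaw",np.degrees(np.arctan2(-d[0],d[1])),"len",np.linalg.norm(d),"mid",(A+B)/2)
g=lambda x,y:((x+.5)/6-.5+200,(y+.5)/6-.5+175)
T=np.array([onz(c,*g(*p),45) for p in((78,87),(695,55),(708,345),(82,368))]);print("tray",T.round(1).tolist(),T.mean(0))
print("sides",[np.linalg.norm(T[i]-T[(i+1)%4]).round(1) for i in range(4)]);d=T[0]-T[1]+T[3]-T[2];print("tray yaw",np.degrees(np.arctan2(-d[0],d[1])))
```

```text
grip rect ((380.09234619140625, 201.76156616210938), (18.23310661315918, 3.7210419178009033), 7.125016689300537) npx 65
centroid 380.66153846153844 201.8923076923077
grip top corners [[416.9, -228.0, 199.0], [428.2, -229.7, 199.0], [420.9, -284.0, 199.0], [409.7, -282.3, 199.0]]
postL [ 493.5 -199.5  131. ]
postR [ 476.  -320.9  131. ]
clipL [ 481.  -243.5  132. ]
clipR [ 473.9 -293.2  132. ]
rail yaw -8.23821281389506 len 122.6467705041797 mid [ 484.76245368 -260.1755184   131.        ]
tray [[490.5, 282.6, 45.0], [506.3, -62.7, 45.0], [344.0, -68.8, 45.0], [333.0, 276.0, 45.0]] [418.48003833 106.77851202  45.        ]
sides [np.float64(345.6), np.float64(162.4), np.float64(345.0), np.float64(157.7)]
tray yaw 2.2227320312152923
```

```bash
cat > plan.py <<'E'
import json,os,sys
from h import *
F="cmd.json"
def load():
    if os.path.exists(F):
        d=json.load(open(F)); return np.array(d["p"]),R.from_quat(d["q"])
    a=np.radians(-90)+1.348-0.085  # tool x angle = q1-q6+90deg, tool down
    t=-1.348+.085+np.pi/2; M=np.array([[np.cos(t),np.sin(t),0],[np.sin(t),-np.cos(t),0],[0,0,-1]]).T
    return np.array([166.649,-524.132,404.733]),R.from_matrix(M.T if False else np.array([[np.cos(t),np.sin(t),0],[np.sin(t),-np.cos(t),0],[0,0,-1]]))
def shaker(yaw,tilt): return R.from_euler("z",yaw,degrees=True)*R.from_euler("y",-tilt,degrees=True)  # tilt>0 mouth down
def tool(S): m=S.as_matrix(); return R.from_matrix(np.c_[m[:,1],m[:,0],-m[:,2]])
def target(G,yaw,tilt):
    T=tool(shaker(yaw,tilt)); return np.array(G,float)-T.apply([0,0,167]),T
def delta(tgt,base=None):
    p,q=base or load(); s=q.inv().apply(tgt[0]-p); w=(q.inv()*tgt[1]).as_rotvec()
    return np.round(s,1),np.round(w,4)
def show(tgts,save=True):
    b=load()
    for t in tgts:
        s,w=delta(t,b); print("tx %.1f ty %.1f tz %.1f wx %.4f wy %.4f wz %.4f"%(*s,*w))
    if save:
        p=b[0]+b[1].apply(s); q=b[1]*R.from_rotvec(w); json.dump({"p":p.tolist(),"q":q.as_quat().tolist()},open(F,"w"))
def state():
    o=get_obs(); b=load(); e=rot(o["ee_rot"])
    print("t",o["time_s"],"pos",np.round(o["eef_pos"],1),"err",np.round(np.array(o["eef_pos"])-b[0],1),"roterr deg",np.degrees((b[1].inv()*e).as_rotvec()).round(2),"F",np.round(o["contact_force"],1),"gap",round(o["finger_gap"],1),"grip",round(o["grip_force"],1),"q",np.round(o["q"],2))
E
python3 - <<'E'
from plan import *
state(); show([target([421,-257.5,249],-8,4)])
E
```

```text
t 0.2 pos [ 166.6 -524.1  404.4] err [-0.   0.1 -0.3] roterr deg [0.04 0.   0.  ] F [-0.1  0.7  0.2] gap 93.0 grip 0.0 q [-1.35  0.35  1.65 -0.    1.14 -0.08]
tx 312.7 ty -182.1 tz -10.9 wx -0.0623 wy 0.0392 wz -1.1229
```

>>> step_arm:
  series:
    - {"tx": 312.7, "ty": -182.1, "tz": -10.9, "wx": -0.0623, "wy": 0.0392, "wz": -1.1229, "claw": 0.65}
    - {"tx": 312.7, "ty": -182.1, "tz": -10.9, "wx": -0.0623, "wy": 0.0392, "wz": -1.1229, "claw": 0.65}
    - {"tx": 312.7, "ty": -182.1, "tz": -10.9, "wx": -0.0623, "wy": 0.0392, "wz": -1.1229, "claw": 0.65}
    - {"tx": 312.7, "ty": -182.1, "tz": -10.9, "wx": -0.0623, "wy": 0.0392, "wz": -1.1229, "claw": 0.65}
    - {"tx": 312.7, "ty": -182.1, "tz": -10.9, "wx": -0.0623, "wy": 0.0392, "wz": -1.1229, "claw": 0.65}
    - {"tx": 312.7, "ty": -182.1, "tz": -10.9, "wx": -0.0623, "wy": 0.0392, "wz": -1.1229, "claw": 0.65}
    - {"tx": 312.7, "ty": -182.1, "tz": -10.9, "wx": -0.0623, "wy": 0.0392, "wz": -1.1229, "claw": 0.65}
    - {"tx": 312.7, "ty": -182.1, "tz": -10.9, "wx": -0.0623, "wy": 0.0392, "wz": -1.1229, "claw": 0.65}
    - {"tx": 312.7, "ty": -182.1, "tz": -10.9, "wx": -0.0623, "wy": 0.0392, "wz": -1.1229, "claw": 0.65}
    - {"tx": 312.7, "ty": -182.1, "tz": -10.9, "wx": -0.0623, "wy": 0.0392, "wz": -1.1229, "claw": 0.65}
    - {"tx": 312.7, "ty": -182.1, "tz": -10.9, "wx": -0.0623, "wy": 0.0392, "wz": -1.1229, "claw": 0.65}
  force: 30

```text
time_s: 1.3
eef_pos: [408.9, -256.7, 415.5]
ee_rot: [0.026, 0.755, 0.654, 0.023]
contact_force: [-0.3, -1.0, -0.8]
finger_gap: 60.7
grip_force: 0.0
```

Run:
```python
from plan import *
state()
c=camera("scene"); u,v=proj(c,[421,-257,220]).astype(int); print(u,v)
crop(c,u-50,v-38,u+50,v+37,8,"pics/c3.png")
print(u-50,v-38, proj(c,[421,-257.5,177]))
m=shaker(-8,4)
for P in ([0,30,22],[0,-30,22],[0,30,0],[0,-30,0]): print((proj(c,np.array([421,-257.5,177])+m.apply(P))-[u-50,v-38])*8)
```

```text
t 1.3 pos [ 408.9 -256.7  415.5] err [-0.6 -0.8 -0.1] roterr deg [ 0.02 -0.01  0.18] F [-0.3 -1.  -0.8] gap 60.7 grip 0.0 q [-0.66  0.21  1.82  0.04  1.06 -0.54]
365 216
315 178 [364.72315595 223.90647441]
[354.49487398 298.87290191]
[443.04533089 378.2485293 ]
[354.43701125 328.10238947]
[441.99562475 407.18673296]
```

View pics/c3.png

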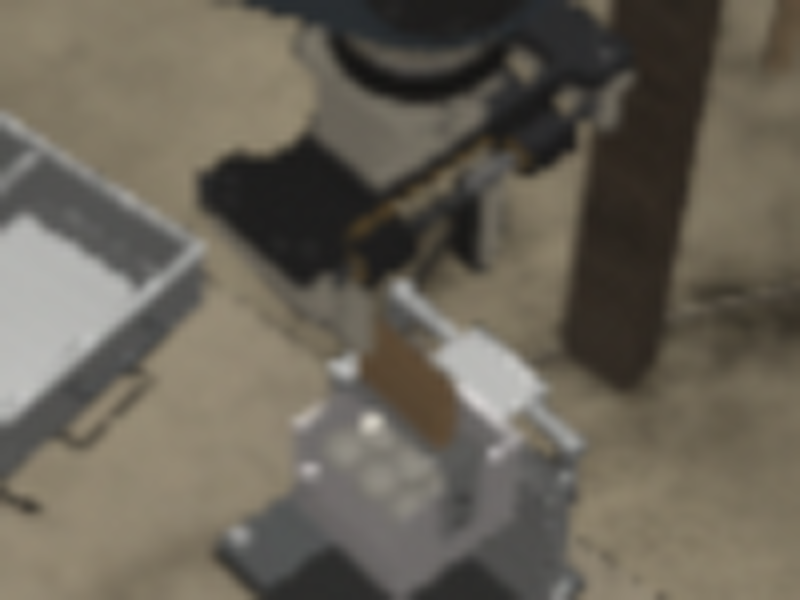

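Run:
```python
from plan import *
c=camera("scene"); o=np.array([315,178])
f=lambda P:((proj(c,P)-o+.5)*8-.5).round(0)
print("tray corner",f([506.3,-62.7,45]),"posts",f([493.5,-199.5,131]),f([476,-320.9,131]))
G=np.array([421,-257.5,177]);m=shaker(-8,4)
for P in ([-6,30,22],[-6,-30,22],[-6,30,-22],[-6,-30,-22],[59,25,-44],[59,-25,-44]): print(P,f(G+m.apply(P)))
hsv=cv2.cvtColor(c["image"],cv2.COLOR_RGB2HSV)[214:240,355:378]
mk=cv2.inRange(hsv,(5,95,60),(20,255,200)); print(mk//255)
print(cv2.minAreaRect(cv2.findNonZero(mk)))
```

```text
tray corner [206. 242.] posts [400. 284.] [575. 439.]
[-6, 30, 22] [348. 309.]
[-6, -30, 22] [437. 389.]
[-6, 30, -22] [348. 367.]
[-6, -30, -22] [435. 446.]
[59, 25, -44] [458. 329.]
[59, -25, -44] [529. 393.]
[[0 0 0 0 0 0 0 0 0 0 0 0 0 0 0 0 0 0 0 0 0 0 0]
 [0 0 0 0 0 0 0 0 0 0 0 0 0 0 0 0 0 0 0 0 0 0 0]
 [0 0 0 0 0 0 0 0 0 0 0 0 0 0 0 0 0 0 0 0 0 0 0]
 [0 0 0 0 0 0 0 0 0 0 0 0 0 0 0 0 0 0 0 0 0 0 0]
 [0 0 0 0 0 0 0 0 0 0 0 0 0 0 0 0 0 0 0 0 0 0 0]
 [0 0 0 0 0 0 0 0 0 0 0 0 0 0 0 0 0 0 0 0 0 0 0]
 [0 0 0 0 0 0 0 0 1 1 0 0 0 0 0 0 0 0 0 0 0 0 0]
 [0 0 0 0 0 0 0 1 1 1 1 0 0 0 0 0 0 0 0 0 0 0 0]
 [0 0 0 0 0 0 0 1 1 1 1 1 0 0 0 0 0 0 0 0 0 0 0]
 [0 0 0 0 0 0 1 1 1 1 1 1 1 0 0 0 0 0 0 0 0 0 0]
 [0 0 0 0 0 0 1 1 1 1 1 1 1 1 0 0 0 0 0 0 0 0 0]
 [0 0 0 0 0 0 1 1 1 1 1 1 1 1 1 0 0 0 0 0 0 0 0]
 [0 0 0 0 0 0 0 0 1 1 1 1 1 1 1 1 0 0 0 0 0 0 0]
 [0 0 0 0 0 0 0 0 0 1 1 1 1 1 1 1 0 0 0 0 0 0 0]
 [0 0 0 0 0 0 0 0 0 0 1 1 1 1 1 1 0 0 0 0 0 0 0]
 [0 0 0 0 0 0 0 0 0 0 0 1 1 1 1 1 0 0 0 0 0 0 0]
 [0 0 0 0 0 0 0 0 0 0 0 0 1 1 1 1 0 0 0 0 0 0 0]
 [0 0 0 0 0 0 0 0 0 0 0 0 0 1 1 1 0 0 0 0 0 0 0]
 [0 0 0 0 0 0 0 0 0 0 0 0 0 0 1 1 0 0 0 0 0 0 0]
 [0 0 0 0 0 0 0 0 0 0 0 0 0 0 0 0 0 0 0 0 0 0 0]
 [0 0 0 0 0 0 0 0 0 0 0 0 0 0 0 0 0 0 0 0 0 0 0]
 [0 0 0 0 0 0 0 0 0 0 0 0 0 0 0 0 0 0 0 0 0 0 0]
 [0 0 0 0 0 0 0 0 0 0 0 0 0 0 0 0 0 0 0 0 0 0 0]
 [0 0 0 0 0 0 0 0 0 0 0 0 0 0 0 0 0 0 0 0 0 0 0]
 [0 0 0 0 0 0 0 0 0 0 0 0 0 0 0 0 0 0 0 0 0 0 0]
 [0 0 0 0 0 0 0 0 0 0 0 0 0 0 0 0 0 0 0 0 0 0 0]]
((11.25, 12.249999046325684), (13.435027122497559, 5.656853675842285), 45.0)
```

Run:
```python
from plan import *
show([target([422.3,-260,205],-8,4),target([422.3,-260,177],-8,4)])
```

```text
tx -2.3 ty -1.5 tz 44.0 wx -0.0000 wy 0.0000 wz 0.0000
tx -2.3 ty -3.4 tz 72.0 wx -0.0000 wy 0.0000 wz 0.0000
```

>>> step_arm:
  series:
    - {"tx": -2.3, "ty": -1.0, "tz": 25, "claw": 0.65}
    - {"tx": -2.3, "ty": -1.5, "tz": 44, "claw": 0.65}
    - {"tx": -2.3, "ty": -2.6, "tz": 60, "claw": 0.65}
    - {"tx": -2.3, "ty": -3.4, "tz": 72, "claw": 0.65}
    - {"tx": -2.3, "ty": -3.4, "tz": 72, "claw": 0.5}
    - {"tx": -2.3, "ty": -3.4, "tz": 72, "claw": 0.35}
    - {"tx": -2.3, "ty": -3.4, "tz": 72, "claw": 0.25}
    - {"tx": -2.3, "ty": -3.4, "tz": 72, "claw": 0.2}
    - {"tx": -2.3, "ty": -3.4, "tz": 72, "claw": 0.2}
  force: 10

```text
invalid input
```

Run:
```python
from plan import *
state()
c=camera("scene"); crop(c,320,178,420,253,8,"pics/c4.png")
```

```text
t 1.4 pos [ 408.9 -256.7  415.6] err [-1.9  1.7 72. ] roterr deg [ 0.01 -0.01  0.16] F [-0.3 -0.9 -0.7] gap 60.6 grip 0.0 q [-0.66  0.21  1.82  0.04  1.06 -0.54]
```

View pics/c4.png

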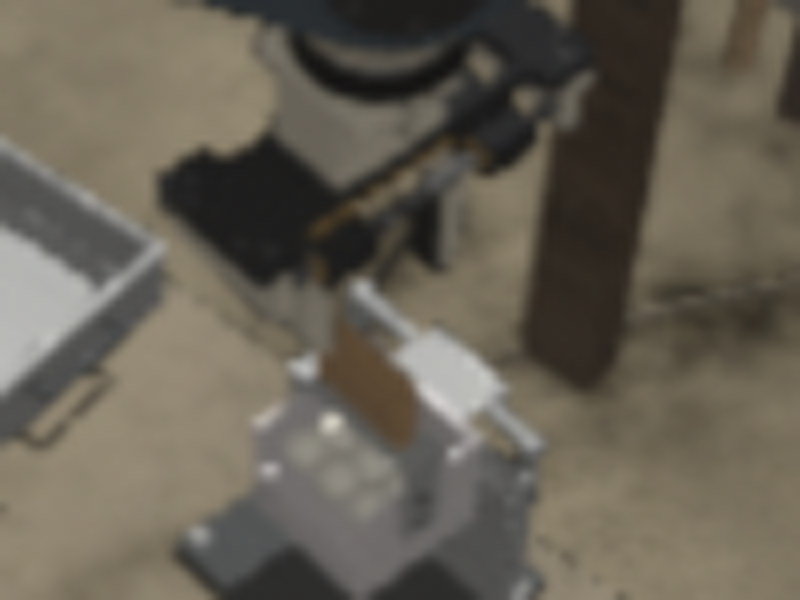

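The call was refused, so the picture is unchanged: the arm is still above the shaker and the grip is at about (370,375) in the crop. I'll resend with every key given.

>>> step_arm:
  series:
    - {"tx": -2.3, "ty": -1, "tz": 25, "wx": 0, "wy": 0, "wz": 0, "claw": 0.65}
    - {"tx": -2.3, "ty": -1.5, "tz": 44, "wx": 0, "wy": 0, "wz": 0, "claw": 0.65}
    - {"tx": -2.3, "ty": -2.6, "tz": 60, "wx": 0, "wy": 0, "wz": 0, "claw": 0.65}
    - {"tx": -2.3, "ty": -3.4, "tz": 72, "wx": 0, "wy": 0, "wz": 0, "claw": 0.65}
    - {"tx": -2.3, "ty": -3.4, "tz": 72, "wx": 0, "wy": 0, "wz": 0, "claw": 0.5}
    - {"tx": -2.3, "ty": -3.4, "tz": 72, "wx": 0, "wy": 0, "wz": 0, "claw": 0.35}
    - {"tx": -2.3, "ty": -3.4, "tz": 72, "wx": 0, "wy": 0, "wz": 0, "claw": 0.25}
    - {"tx": -2.3, "ty": -3.4, "tz": 72, "wx": 0, "wy": 0, "wz": 0, "claw": 0.2}
    - {"tx": -2.3, "ty": -3.4, "tz": 72, "wx": 0, "wy": 0, "wz": 0, "claw": 0.2}
  force: 10

```text
time_s: 2.35
eef_pos: [410.8, -258.4, 344.0]
ee_rot: [0.027, 0.754, 0.656, 0.023]
contact_force: [0.2, -0.7, 0.1]
finger_gap: 25.0
grip_force: 0.0
```

Run:
```python
from plan import *
state()
```

```text
t 2.35 pos [ 410.8 -258.4  344. ] err [ 0.  -0.   0.4] roterr deg [-0.04 -0.02  0.  ] F [ 0.2 -0.7  0.1] gap 25.0 grip 0.0 q [-0.66  0.3   1.89  0.05  0.89 -0.55]
```

>>> step_arm:
  series:
    - {"tx": 0, "ty": 0, "tz": 0, "wx": 0, "wy": 0, "wz": 0, "claw": 0.17}
    - {"tx": 0, "ty": 0, "tz": 0, "wx": 0, "wy": 0, "wz": 0, "claw": 0.14}
    - {"tx": 0, "ty": 0, "tz": 0, "wx": 0, "wy": 0, "wz": 0, "claw": 0.11}
    - {"tx": 0, "ty": 0, "tz": 0, "wx": 0, "wy": 0, "wz": 0, "claw": 0.05}
  force: 8

```text
time_s: 2.75
eef_pos: [410.1, -258.3, 343.5]
ee_rot: [0.025, 0.754, 0.656, 0.022]
contact_force: [-8.6, -0.8, 6.5]
finger_gap: 12.1
grip_force: 8.0
```

Run:
```python
from plan import *
state(); print(get_obs()["wrist_torque"])
```

```text
t 2.75 pos [ 410.1 -258.3  343.5] err [-0.7  0.1 -0.1] roterr deg [ 0.17  0.03 -0.02] F [-8.6 -0.8  6.5] gap 12.1 grip 8.0 q [-0.66  0.3   1.89  0.04  0.89 -0.55]
[0.00968894 1.52616389 0.01383144]
```

>>> step_arm:
  series:
    - {"tx": 0, "ty": -1.5, "tz": 0, "wx": 0, "wy": 0, "wz": 0, "claw": 0.05}
    - {"tx": 0, "ty": -1.5, "tz": 0, "wx": 0, "wy": 0, "wz": 0, "claw": 0.05}
  force: 8

```text
time_s: 2.95
eef_pos: [409.4, -258.1, 343.4]
ee_rot: [0.027, 0.754, 0.656, 0.023]
contact_force: [3.4, -1.0, -2.7]
finger_gap: 12.1
grip_force: 8.0
```

Run:
```python
from plan import *
T=load(); b=(T[0]+T[1].apply([0,-1.5,0]),T[1]); show([b])
state(); print(get_obs()["wrist_torque"])
```

```text
tx 0.0 ty -1.5 tz 0.0 wx 0.0000 wy 0.0000 wz 0.0000
t 2.95 pos [ 409.4 -258.1  343.4] err [ 0.1  0.  -0. ] roterr deg [-0.03  0.    0.01] F [ 3.4 -1.  -2.7] gap 12.1 grip 8.0 q [-0.67  0.3   1.89  0.05  0.88 -0.55]
[ 0.00469248 -0.15293273  0.00016543]
```

```bash
cp cmd.json hang.json
python3 - <<'E'
from plan import *
p,T=load(); G=p+T.apply([0,0,167]); print("hang G",G)
for z in(3,12,24,36,44): s,w=delta((p+[0,0,z],T)); print(z,s)
show([(p+[0,0,44],T)])
# model check + fit
print(np.round(get_obs()["q"],4), np.round(get_obs()["eef_pos"],2))
E
```

```text
hang G [ 420.82955212 -259.77282972  176.87321731]
3 [-0.   0.2 -3. ]
12 [ -0.    0.8 -12. ]
24 [ -0.    1.7 -23.9]
36 [ -0.    2.5 -35.9]
44 [ -0.    3.1 -43.9]
tx -0.0 ty 3.1 tz -43.9 wx 0.0000 wy 0.0000 wz 0.0000
[-0.6655  0.3016  1.8947  0.0457  0.8849 -0.5536] [ 409.38 -258.13  343.42]
```

>>> step_arm:
  series:
    - {"tx": 0, "ty": 0, "tz": 0, "wx": 0, "wy": 0, "wz": 0, "claw": 0}
    - {"tx": 0, "ty": 0, "tz": 0, "wx": 0, "wy": 0, "wz": 0, "claw": 0}
    - {"tx": 0, "ty": 0.1, "tz": -1.5, "wx": 0, "wy": 0, "wz": 0, "claw": 0}
    - {"tx": 0, "ty": 0.3, "tz": -5, "wx": 0, "wy": 0, "wz": 0, "claw": 0}
    - {"tx": 0, "ty": 0.8, "tz": -12, "wx": 0, "wy": 0, "wz": 0, "claw": 0}
    - {"tx": 0, "ty": 1.4, "tz": -20, "wx": 0, "wy": 0, "wz": 0, "claw": 0}
    - {"tx": 0, "ty": 2, "tz": -28, "wx": 0, "wy": 0, "wz": 0, "claw": 0}
    - {"tx": 0, "ty": 2.5, "tz": -36, "wx": 0, "wy": 0, "wz": 0, "claw": 0}
    - {"tx": 0, "ty": 2.9, "tz": -41, "wx": 0, "wy": 0, "wz": 0, "claw": 0}
    - {"tx": 0, "ty": 3.1, "tz": -43.9, "wx": 0, "wy": 0, "wz": 0, "claw": 0}
  force: 45

```text
time_s: 3.95
eef_pos: [409.3, -258.2, 388.2]
ee_rot: [0.027, 0.754, 0.656, 0.023]
contact_force: [0.7, -0.1, -5.5]
finger_gap: 12.1
grip_force: 45.0
```

Run:
```python
from plan import *
state(); o=get_obs(); print(np.array(o["wrist_torque"]).round(2))
from scipy.optimize import least_squares
Q=[([-1.348,.351,1.652,0,1.139,-.085],[166.649,-524.132,404.733]),([-.6655,.3016,1.8947,.0457,.8849,-.5536],[409.38,-258.13,343.42]),(o["q"],o["eef_pos"])]
def fk(q,L):
    a1,h,L2,L3,d6,e,x3=L
    R1=R.from_euler("z",q[0]); A=R1*R.from_euler("y",q[1]); B=A*R.from_euler("y",q[2]); C=B*R.from_euler("z",q[3])*R.from_euler("y",q[4])*R.from_euler("z",q[5])
    return R1.apply([a1,e,h])+A.apply([0,0,L2])+B.apply([x3,0,L3])+C.apply([0,0,d6]),C
for q,p in Q: print(fk(q,[0]*7)[1].as_matrix().round(3).tolist())
print(rot(o["ee_rot"]).as_matrix().round(3).tolist())
```

```text
t 3.95 pos [ 409.3 -258.2  388.2] err [-0.  -0.   0.7] roterr deg [-0.04 -0.02 -0.  ] F [ 0.7 -0.1 -5.5] gap 12.1 grip 45.0 q [-0.67  0.24  1.85  0.04  0.99 -0.55]
[0.01 0.01 0.04]
[[-0.303, 0.953, -0.0], [0.953, 0.303, 0.0], [0.0, 0.0, -1.0]]
[[-0.988, 0.139, 0.07], [0.139, 0.99, -0.01], [-0.07, 0.0, -0.998]]
[[-0.988, 0.139, 0.07], [0.139, 0.99, -0.01], [-0.07, -0.0, -0.998]]
[[0.139, 0.988, 0.07], [0.99, -0.139, -0.01], [-0.0, 0.07, -0.998]]
```

```bash
cat > ik.py <<'E'
from plan import *
from scipy.optimize import least_squares
import glob
def fk(q,L):
    a1,h,L2,L3,d6,e,x3=L
    R1=R.from_euler("z",q[0]); A=R1*R.from_euler("y",q[1]); B=A*R.from_euler("y",q[2]); C=B*R.from_euler("z",q[3])*R.from_euler("y",q[4])*R.from_euler("z",q[5])
    return R1.apply([a1,e,h])+A.apply([0,0,L2])+B.apply([x3,0,L3])+C.apply([0,0,d6]),C*R.from_euler("z",90,degrees=True)
D=json.load(open("data.json")) if os.path.exists("data.json") else [([-1.348,.351,1.652,0,1.139,-.085],[166.649,-524.132,404.733]),([-.6655,.3016,1.8947,.0457,.8849,-.5536],[409.38,-258.13,343.42])]
def add():
    o=get_obs(); D.append((list(map(float,o["q"])),list(map(float,o["eef_pos"])))); json.dump(D,open("data.json","w"))
L0=np.array([0,400,400,400,100,48,0.])
def fit():
    f=lambda L:np.r_[np.ravel([fk(q,L)[0]-p for q,p in D]),(L-L0)*.003]
    s=least_squares(f,L0); print("fit",s.x.round(1),"res",np.abs(np.ravel([fk(q,s.x)[0]-p for q,p in D])).max().round(2)); return s.x
lo=[-2.75,-.79,.01,-1.57,.07,-2.87];hi=[2.75,2.1,2.65,4.71,3.14,2.87]
def ik(t,L,q0):
    f=lambda q:np.r_[(fk(q,L)[0]-t[0])/100,(fk(q,L)[1].inv()*t[1]).as_rotvec()]
    s=least_squares(f,q0,bounds=(lo,hi)); return s.x,np.abs(s.fun).max()
LC=lambda k:np.array([418.5,106.8,0])+R.from_euler("z",2.2,degrees=True).apply([0,114*k,0])
def lipG(lip,yaw,tilt): return np.array(lip)-shaker(yaw,tilt).apply([-36,0,-73])
E
python3 - <<'E'
from ik import *
add(); L=fit()
for yaw in(2,-45,-90,45,90):
  for k in(-1,0,1):
    q=np.array(get_obs()["q"]); out=[]
    for th in(0,20,30,48):
        S=R.from_euler("z",yaw,degrees=True); lip=LC(k)+S.apply([25,0,0])+[0,0,90]
        for a in (.5,1) if th==0 else (1,): q,r=ik(target(lipG(lip,yaw,th),yaw,th),L,np.clip(q+.01,np.array(lo)+.02,np.array(hi)-.02))
        out.append((th,q[3:].round(2).tolist(),r.round(3)))
    print(yaw,k,out)
E
```

```text
fit [  0.  254.6 484.4 438.1  85.7  46.7  39.1] res 0.03
2 -1 [(0, [-0.0, 0.92, -0.14], np.float64(0.0)), (20, [0.14, 0.49, -0.29], np.float64(0.0)), (30, [0.43, 0.26, -0.61], np.float64(0.0)), (48, [2.5, 0.38, -2.74], np.float64(0.0))]
2 0 [(0, [-0.0, 0.92, 0.09], np.float64(0.0)), (20, [-0.09, 0.49, 0.19], np.float64(0.0)), (30, [-0.29, 0.25, 0.41], np.float64(0.0)), (48, [-1.57, 0.15, 1.74], np.float64(0.219))]
2 1 [(0, [-0.0, 0.95, 0.31], np.float64(0.0)), (20, [-0.26, 0.55, 0.6], np.float64(0.0)), (30, [-0.65, 0.37, 1.02], np.float64(0.0)), (48, [-1.57, 0.43, 2.05], np.float64(0.118))]
-45 -1 [(0, [-0.0, 0.91, 0.58], np.float64(0.0)), (20, [-0.41, 0.61, 1.06], np.float64(0.0)), (30, [-0.8, 0.55, 1.5], np.float64(0.0)), (48, [-1.49, 0.71, 2.34], np.float64(0.0))]
-45 0 [(0, [-0.0, 0.9, 0.82], np.float64(0.0)), (20, [-0.46, 0.72, 1.36], np.float64(0.0)), (30, [-0.77, 0.71, 1.73], np.float64(0.0)), (48, [-1.22, 0.89, 2.33], np.float64(0.0))]
-45 1 [(0, [-0.0, 0.92, 1.06], np.float64(0.0)), (20, [-0.46, 0.83, 1.59], np.float64(0.0)), (30, [-0.7, 0.87, 1.88], np.float64(0.0)), (48, [
[... 953 characters left out ...]
.96, -0.35], np.float64(0.0)), (20, [0.28, 0.55, -0.66], np.float64(0.0)), (30, [0.69, 0.39, -1.1], np.float64(0.0)), (48, [1.91, 0.5, -2.43], np.float64(0.0))]
90 -1 [(0, [-0.0, 0.88, -1.55], np.float64(0.0)), (20, [0.41, 0.99, -2.07], np.float64(0.0)), (30, [0.55, 1.09, -2.27], np.float64(0.0)), (48, [0.72, 1.31, -2.52], np.float64(0.0))]
90 0 [(0, [-0.0, 0.89, -1.29], np.float64(0.0)), (20, [0.45, 0.9, -1.84], np.float64(0.0)), (30, [0.64, 0.98, -2.1], np.float64(0.0)), (48, [0.87, 1.18, -2.45], np.float64(0.0))]
90 1 [(0, [-0.0, 0.93, -1.07], np.float64(0.0)), (20, [0.46, 0.83, -1.6], np.float64(0.0)), (30, [0.71, 0.86, -1.9], np.float64(0.0)), (48, [1.04, 1.04, -2.36], np.float64(0.0))]
```

```bash
cat >> ik.py <<'E'
def path(wps,save=True):
    "wps: list of (G,yaw,tilt,nrows), smoothstep from the last pose; starts at (G,yaw,tilt) in pose.json"
    s=json.load(open("pose.json")); G0,y0,t0=np.array(s[0]),s[1],s[2]; T=[]
    for G,y,t,n in wps:
        for i in range(1,n+1):
            a=i/n; a=a*a*(3-2*a); T.append(target(G0+a*(np.array(G)-G0),y0+a*(y-y0),t0+a*(t-t0)))
        G0,y0,t0=np.array(G,float),y,t
    show(T,save)
    if save: json.dump([list(map(float,G0)),y0,t0],open("pose.json","w"))
def lippath(lip,yaw,tilts,save=True):
    T=[target(lipG(lip,yaw,t),yaw,t) for t in tilts]; show(T,save)
    if save: json.dump([lipG(lip,yaw,tilts[-1]).tolist(),yaw,tilts[-1]],open("pose.json","w"))
def lipat(k,up,z,yaw): return LC(k)+R.from_euler("z",yaw,degrees=True).apply([up,0,0])+[0,0,z]
E
python3 - <<'E'
from ik import *
H=np.array([420.83,-259.77,176.87]); json.dump([(H+[0,0,44]).tolist(),-8,4],open("pose.json","w"))
A=H+[0,0,44]+R.from_euler("z",-8,degrees=True).apply([-80,0,0])
B=lipG(lipat(-1,20,110,-45),-45,-3); print(A,B)
path([(A,-8,-3,7),(B,-45,-3,13)])
E
```

```text
[ 341.6085545  -248.63615192  220.87      ] [465.14082263 -49.38058487 181.01586161]
tx 0.0 ty -3.3 tz -0.3 wx 0.0068 wy 0.0000 wz 0.0000
tx 0.0 ty -11.8 tz -1.0 wx 0.0242 wy 0.0000 wz 0.0000
tx 0.0 ty -23.4 tz -2.0 wx 0.0481 wy 0.0000 wz 0.0000
tx 0.0 ty -36.1 tz -2.9 wx 0.0741 wy 0.0000 wz 0.0000
tx 0.0 ty -47.7 tz -3.7 wx 0.0979 wy 0.0000 wz 0.0000
tx 0.0 ty -56.2 tz -4.1 wx 0.1154 wy 0.0000 wz 0.0000
tx 0.0 ty -59.5 tz -4.3 wx 0.1222 wy 0.0000 wz 0.0000
tx 3.5 ty -57.9 tz -3.5 wx 0.1222 wy -0.0001 wz 0.0109
tx 13.3 ty -53.7 tz -1.4 wx 0.1221 wy -0.0004 wz 0.0412
tx 28.2 ty -47.1 tz 1.9 wx 0.1221 wy -0.0008 wz 0.0874
tx 47.2 ty -38.9 tz 6.1 wx 0.1219 wy -0.0013 wz 0.1459
tx 68.9 ty -29.5 tz 11.0 wx 0.1217 wy -0.0019 wz 0.2132
tx 92.4 ty -19.3 tz 16.2 wx 0.1213 wy -0.0025 wz 0.2859
tx 116.5 ty -9.0 tz 21.5 wx 0.1208 wy -0.0031 wz 0.3603
tx 140.1 ty 1.1 tz 26.7 wx 0.1202 wy -0.0038 wz 0.4329
tx 161.9 ty 10.4 tz 31.5 wx 0.1196 wy -0.0044 wz 0.5003
tx 180.9 ty 18.4 tz 35.7 wx 0.1190 wy -0.0049 wz 0.5588
tx 195.9 ty 24.7 tz 39.0 wx 0.1184 wy -0.0053 wz 0.6050
tx 205.7 ty 28.9 tz 41.1 wx 0.1180 wy -0.0055 wz 0.6353
tx 209.3 ty 30.3 tz 41.9 wx 0.1179 wy -0.0056 wz 0.6461
```

>>> step_arm:
  series:
    - {"tx": 0, "ty": -3.3, "tz": -0.3, "wx": 0.007, "wy": 0, "wz": 0, "claw": 0}
    - {"tx": 0, "ty": -11.8, "tz": -1, "wx": 0.024, "wy": 0, "wz": 0, "claw": 0}
    - {"tx": 0, "ty": -23.4, "tz": -2, "wx": 0.048, "wy": 0, "wz": 0, "claw": 0}
    - {"tx": 0, "ty": -36.1, "tz": -2.9, "wx": 0.074, "wy": 0, "wz": 0, "claw": 0}
    - {"tx": 0, "ty": -47.7, "tz": -3.7, "wx": 0.098, "wy": 0, "wz": 0, "claw": 0}
    - {"tx": 0, "ty": -56.2, "tz": -4.1, "wx": 0.115, "wy": 0, "wz": 0, "claw": 0}
    - {"tx": 0, "ty": -59.5, "tz": -4.3, "wx": 0.122, "wy": 0, "wz": 0, "claw": 0}
    - {"tx": 3.5, "ty": -57.9, "tz": -3.5, "wx": 0.122, "wy": 0, "wz": 0.011, "claw": 0}
    - {"tx": 13.3, "ty": -53.7, "tz": -1.4, "wx": 0.122, "wy": 0, "wz": 0.041, "claw": 0}
    - {"tx": 28.2, "ty": -47.1, "tz": 1.9, "wx": 0.122, "wy": -0.001, "wz": 0.087, "claw": 0}
    - {"tx": 47.2, "ty": -38.9, "tz": 6.1, "wx": 0.122, "wy": -0.001, "wz": 0.146, "claw": 0}
    - {"tx": 68.9, "ty": -29.5, "tz": 11, "wx": 0.122, "wy": -0.002, "wz": 0.213, "claw": 0}
    - {"tx": 92.4, "ty": -19.3, "tz": 16.2, "wx": 0.121, "wy": -0.003, "wz": 0.286, "claw": 0}
    - {"tx": 116.5, "ty": -9, "tz": 21.5, "wx": 0.121, "wy": -0.003, "wz": 0.36, "claw": 0}
    - {"tx": 140.1, "ty": 1.1, "tz": 26.7, "wx": 0.12, "wy": -0.004, "wz": 0.433, "claw": 0}
    - {"tx": 161.9, "ty": 10.4, "tz": 31.5, "wx": 0.12, "wy": -0.004, "wz": 0.5, "claw": 0}
    - {"tx": 180.9, "ty": 18.4, "tz": 35.7, "wx": 0.119, "wy": -0.005, "wz": 0.559, "claw": 0}
    - {"tx": 195.9, "ty": 24.7, "tz": 39, "wx": 0.118, "wy": -0.005, "wz": 0.605, "claw": 0}
    - {"tx": 205.7, "ty": 28.9, "tz": 41.1, "wx": 0.118, "wy": -0.006, "wz": 0.635, "claw": 0}
    - {"tx": 209.3, "ty": 30.3, "tz": 41.9, "wx": 0.1179, "wy": -0.0056, "wz": 0.6461, "claw": 0}

```text
time_s: 5.95
eef_pos: [471.9, -54.5, 347.5]
ee_rot: [-0.024, 0.924, 0.383, -0.01]
contact_force: [0.5, 0.2, -4.8]
finger_gap: 11.6
grip_force: 45.0
```

Run:
```python
from ik import *
state(); add(); L=fit()
c=camera("top"); crop(c,200,165,400,250,4,"pics/c5.png")
lippath(lipat(-1,20,95,-45),-45,[-2,1,4,7,10,12,14,15,16,17,18,19,19.5,19.5,19.5])
```

```text
t 5.95 pos [471.9 -54.5 347.5] err [ 0.7  1.  -0.3] roterr deg [0.01 0.02 0.  ] F [ 0.5  0.2 -4.8] gap 11.6 grip 45.0 q [-0.22  0.3   1.89  0.03  1.    0.55]
fit [ -0.7 259.3 486.  438.9  90.6  46.6  40.3] res 0.14
tx -0.0 ty -3.3 tz 14.4 wx -0.0175 wy -0.0000 wz 0.0000
tx -0.0 ty -16.0 tz 13.1 wx -0.0698 wy -0.0000 wz 0.0000
tx -0.0 ty -28.7 tz 12.4 wx -0.1222 wy -0.0000 wz 0.0000
tx -0.0 ty -41.4 tz 12.4 wx -0.1746 wy -0.0000 wz 0.0000
tx -0.0 ty -54.1 tz 13.0 wx -0.2269 wy -0.0000 wz 0.0000
tx -0.0 ty -62.5 tz 13.8 wx -0.2618 wy -0.0000 wz 0.0000
tx -0.0 ty -70.9 tz 14.9 wx -0.2967 wy -0.0000 wz 0.0000
tx -0.0 ty -75.1 tz 15.6 wx -0.3142 wy -0.0000 wz 0.0000
tx -0.0 ty -79.2 tz 16.3 wx -0.3316 wy -0.0000 wz 0.0000
tx -0.0 ty -83.4 tz 17.1 wx -0.3491 wy -0.0000 wz 0.0000
tx -0.0 ty -87.5 tz 18.0 wx -0.3665 wy -0.0000 wz 0.0000
tx -0.0 ty -91.7 tz 19.0 wx -0.3840 wy -0.0000 wz 0.0000
tx -0.0 ty -93.7 tz 19.5 wx -0.3927 wy -0.0000 wz 0.0000
tx -0.0 ty -93.7 tz 19.5 wx -0.3927 wy -0.0000 wz 0.0000
tx -0.0 ty -93.7 tz 19.5 wx -0.3927 wy -0.0000 wz 0.0000
```

View pics/c5.png

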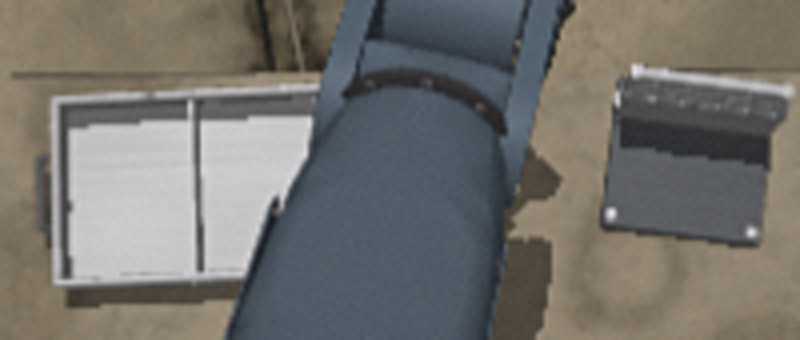

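The top view shows the stand empty, with its rail at about (640–790, 75–90) in the crop. The shaker is under the arm above the right-hand cell. The measured weight of 4.8 N matches a full shaker.

>>> step_arm:
  series:
    - {"tx": 0, "ty": -3.3, "tz": 14.4, "wx": -0.0175, "wy": 0, "wz": 0, "claw": 0}
    - {"tx": 0, "ty": -16, "tz": 13.1, "wx": -0.07, "wy": 0, "wz": 0, "claw": 0}
    - {"tx": 0, "ty": -28.7, "tz": 12.4, "wx": -0.122, "wy": 0, "wz": 0, "claw": 0}
    - {"tx": 0, "ty": -41.4, "tz": 12.4, "wx": -0.175, "wy": 0, "wz": 0, "claw": 0}
    - {"tx": 0, "ty": -54.1, "tz": 13, "wx": -0.227, "wy": 0, "wz": 0, "claw": 0}
    - {"tx": 0, "ty": -62.5, "tz": 13.8, "wx": -0.262, "wy": 0, "wz": 0, "claw": 0}
    - {"tx": 0, "ty": -70.9, "tz": 14.9, "wx": -0.297, "wy": 0, "wz": 0, "claw": 0}
    - {"tx": 0, "ty": -75.1, "tz": 15.6, "wx": -0.314, "wy": 0, "wz": 0, "claw": 0}
    - {"tx": 0, "ty": -79.2, "tz": 16.3, "wx": -0.332, "wy": 0, "wz": 0, "claw": 0}
    - {"tx": 0, "ty": -83.4, "tz": 17.1, "wx": -0.349, "wy": 0, "wz": 0, "claw": 0}
    - {"tx": 0, "ty": -87.5, "tz": 18, "wx": -0.3665, "wy": 0, "wz": 0, "claw": 0}
    - {"tx": 0, "ty": -91.7, "tz": 19, "wx": -0.384, "wy": 0, "wz": 0, "claw": 0}
    - {"tx": 0, "ty": -93.7, "tz": 19.5, "wx": -0.3927, "wy": 0, "wz": 0, "claw": 0}
    - {"tx": 0, "ty": -93.7, "tz": 19.5, "wx": -0.3927, "wy": 0, "wz": 0, "claw": 0}
    - {"tx": 0, "ty": -93.7, "tz": 19.5, "wx": -0.3927, "wy": 0, "wz": 0, "claw": 0}
    - {"tx": 0, "ty": -93.7, "tz": 19.5, "wx": -0.3927, "wy": 0, "wz": 0, "claw": 0}
    - {"tx": 0, "ty": -93.7, "tz": 19.5, "wx": -0.3927, "wy": 0, "wz": 0, "claw": 0}
    - {"tx": 0, "ty": -93.7, "tz": 19.5, "wx": -0.3927, "wy": 0, "wz": 0, "claw": 0}
    - {"tx": 0, "ty": -93.7, "tz": 19.5, "wx": -0.3927, "wy": 0, "wz": 0, "claw": 0}

```text
time_s: 7.9
eef_pos: [404.4, 11.3, 333.2]
ee_rot: [0.156, 0.911, 0.377, 0.065]
contact_force: [-0.2, 0.1, -4.9]
finger_gap: 12.1
grip_force: 45.0
```

Run:
```python
from ik import *
state(); c=camera("scene"); print(get_obs()["contact_force"]); print(proj(c,LC(-1)),proj(c,LC(0)),proj(c,LC(1)))
cv2.imwrite("pics/s6.png",c["image"][:,:,::-1]); cv2.imwrite("pics/t6.png",camera("top")["image"][:,:,::-1])
crop(c,230,120,390,240,5,"pics/c6.png")
```

```text
t 7.9 pos [404.4  11.3 333.2] err [ 0. -0.  0.] roterr deg [ 0. -0.  0.] F [-0.2  0.1 -4.9] gap 12.1 grip 45.0 q [-0.04  0.16  2.13 -0.39  0.63  1.04]
[ 1.30955142 -0.70943994 -4.94047943]
[317.24900084 218.80101502] [297.94704806 205.66912296] [279.71053635 193.25519823]
```

View pics/c6.png

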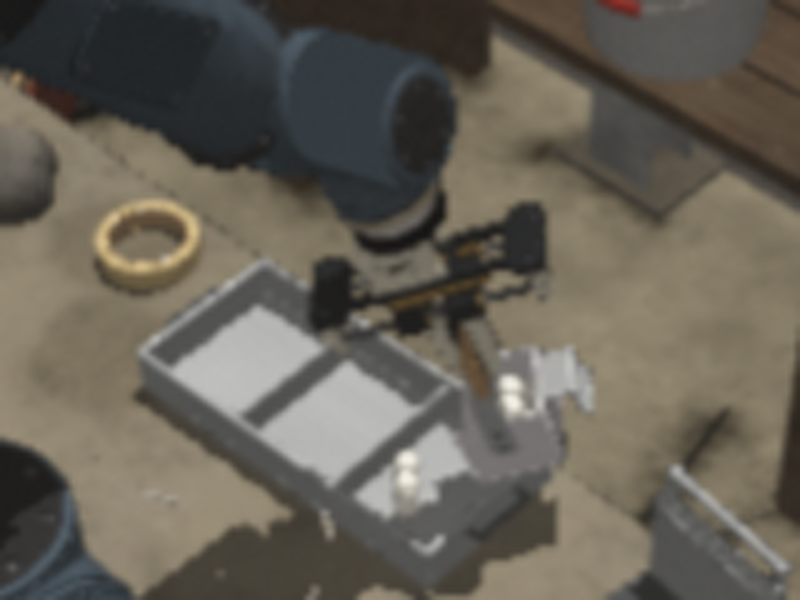

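The scene crop shows white stones in the near cell at about (405,480) and back-row stones still in the shaker at about (513,393). I'll weigh the shaker and count blobs to see how many left.

Run:
```python
from ik import *
F=[]
for i in range(10):
    camera("top"); F.append(get_obs()["contact_force"][2])
print(np.round(F,2),np.mean(F),np.std(F))
im=cv2.imread("pics/s6.png"); g=cv2.cvtColor(im,cv2.COLOR_BGR2GRAY); print(g[206:226,304:320])
im=cv2.imread("pics/t6.png"); cv2.imwrite("pics/c7.png",cv2.resize(im[175:245,240:340],None,fx=8,fy=8,interpolation=cv2.INTER_CUBIC))
```

```text
[-4.4  -5.02 -4.37 -5.96 -5.19 -4.21 -5.34 -5.4  -4.92 -4.08] -4.890145279461452 0.5793701292902481
[[187 185 184 180 158 124  97  85  83  86  96 130 163 176 180 161]
 [187 183 172 147 114  92  84  83  86 107 141 168 181 182 182 176]
 [182 166 136 104  87  83  83  86  97 138 171 181 182 183 182 181]
 [164 130  98  85  83  87  98 120 146 170 182 184 183 183 183 183]
 [130  97  84  82  87 120 175 204 198 185 184 185 184 184 184 183]
 [ 97  83  82  83 101 167 222 236 228 200 185 183 184 184 184 183]
 [ 83  82  85  94 123 179 221 231 224 195 181 183 184 184 185 184]
 [ 81  85 108 141 152 165 193 206 195 178 177 183 184 184 185 185]
 [ 86  98 138 170 156 160 210 223 194 173 181 185 184 184 182 180]
 [119 148 169 178 159 181 228 236 223 193 184 184 182 178 158 135]
 [163 176 182 181 168 186 221 229 220 193 179 181 163 138 116  96]
 [182 183 183 182 168 167 188 198 192 177 178 182 170 134  97  90]
 [185 185 184 180 157 148 163 183 180 169 182 186 180 145  97  90]
 [184 185 185 181 154 137 145 157 155 164 182 182 180 145  97  91]
 [182 185 186 183 163 140 141 142 139 152 152 136 134 115  94  91]
 [165 178 182 184 167 144 138 137 133 127 111  98  96  94  92  92]
 [121 133 159 176 154 125 125 127 120 105  94  91  91  92  91  92]
 [ 93  99 125 138 116 100 104 101  97  94  91  92  92  92  92  92]
 [ 87  89 100 101  91  89  92  90  90  92  92  92  92  93  92  92]
 [ 85  86  87  90  90  88  88  90  91  92  92  93  93  93  93  91]]
```

Run:
```python
from ik import *
path([(lipG(lipat(-1,20,110,-45),-45,-3),-45,-3,6),(lipG(lipat(1,25,110,-45),-45,-3),-45,-3,12)])
```

```text
tx -0.0 ty 7.1 tz 0.4 wx 0.0291 wy -0.0000 wz 0.0000
tx -0.0 ty 24.8 tz 2.2 wx 0.1018 wy -0.0000 wz 0.0000
tx -0.0 ty 47.7 tz 5.8 wx 0.1963 wy -0.0000 wz 0.0000
tx -0.0 ty 70.2 tz 10.8 wx 0.2909 wy -0.0000 wz 0.0000
tx -0.0 ty 87.3 tz 15.7 wx 0.3636 wy -0.0000 wz 0.0000
tx -0.0 ty 94.1 tz 17.9 wx 0.3927 wy -0.0000 wz 0.0000
tx 3.0 ty 91.1 tz 16.8 wx 0.3927 wy -0.0000 wz 0.0000
tx 11.5 ty 82.8 tz 13.9 wx 0.3927 wy -0.0000 wz 0.0000
tx 24.2 ty 70.2 tz 9.4 wx 0.3927 wy -0.0000 wz 0.0000
tx 40.2 ty 54.4 tz 3.8 wx 0.3927 wy -0.0000 wz 0.0000
tx 58.3 ty 36.5 tz -2.5 wx 0.3927 wy -0.0000 wz 0.0000
tx 77.4 ty 17.6 tz -9.2 wx 0.3927 wy -0.0000 wz 0.0000
tx 96.6 ty -1.3 tz -15.9 wx 0.3927 wy -0.0000 wz 0.0000
tx 114.7 ty -19.2 tz -22.3 wx 0.3927 wy -0.0000 wz 0.0000
tx 130.7 ty -35.0 tz -27.8 wx 0.3927 wy -0.0000 wz 0.0000
tx 143.4 ty -47.6 tz -32.3 wx 0.3927 wy -0.0000 wz 0.0000
tx 151.9 ty -55.9 tz -35.2 wx 0.3927 wy -0.0000 wz 0.0000
tx 154.9 ty -58.9 tz -36.3 wx 0.3927 wy -0.0000 wz 0.0000
```

>>> step_arm:
  series:
    - {"tx": 0, "ty": 7.1, "tz": 0.4, "wx": 0.029, "wy": 0, "wz": 0, "claw": 0}
    - {"tx": 0, "ty": 24.8, "tz": 2.2, "wx": 0.102, "wy": 0, "wz": 0, "claw": 0}
    - {"tx": 0, "ty": 47.7, "tz": 5.8, "wx": 0.196, "wy": 0, "wz": 0, "claw": 0}
    - {"tx": 0, "ty": 70.2, "tz": 10.8, "wx": 0.291, "wy": 0, "wz": 0, "claw": 0}
    - {"tx": 0, "ty": 87.3, "tz": 15.7, "wx": 0.364, "wy": 0, "wz": 0, "claw": 0}
    - {"tx": 0, "ty": 94.1, "tz": 17.9, "wx": 0.3927, "wy": 0, "wz": 0, "claw": 0}
    - {"tx": 3, "ty": 91.1, "tz": 16.8, "wx": 0.3927, "wy": 0, "wz": 0, "claw": 0}
    - {"tx": 11.5, "ty": 82.8, "tz": 13.9, "wx": 0.3927, "wy": 0, "wz": 0, "claw": 0}
    - {"tx": 24.2, "ty": 70.2, "tz": 9.4, "wx": 0.3927, "wy": 0, "wz": 0, "claw": 0}
    - {"tx": 40.2, "ty": 54.4, "tz": 3.8, "wx": 0.3927, "wy": 0, "wz": 0, "claw": 0}
    - {"tx": 58.3, "ty": 36.5, "tz": -2.5, "wx": 0.3927, "wy": 0, "wz": 0, "claw": 0}
    - {"tx": 77.4, "ty": 17.6, "tz": -9.2, "wx": 0.3927, "wy": 0, "wz": 0, "claw": 0}
    - {"tx": 96.6, "ty": -1.3, "tz": -15.9, "wx": 0.3927, "wy": 0, "wz": 0, "claw": 0}
    - {"tx": 114.7, "ty": -19.2, "tz": -22.3, "wx": 0.3927, "wy": 0, "wz": 0, "claw": 0}
    - {"tx": 130.7, "ty": -35, "tz": -27.8, "wx": 0.3927, "wy": 0, "wz": 0, "claw": 0}
    - {"tx": 143.4, "ty": -47.6, "tz": -32.3, "wx": 0.3927, "wy": 0, "wz": 0, "claw": 0}
    - {"tx": 151.9, "ty": -55.9, "tz": -35.2, "wx": 0.3927, "wy": 0, "wz": 0, "claw": 0}
    - {"tx": 154.9, "ty": -58.9, "tz": -36.3, "wx": 0.3927, "wy": 0, "wz": 0, "claw": 0}

```text
time_s: 10.3
eef_pos: [465.4, 170.2, 347.8]
ee_rot: [-0.024, 0.923, 0.383, -0.01]
contact_force: [0.0, -0.4, -4.6]
finger_gap: 12.0
grip_force: 45.0
```

Run:
```python
from ik import *
state(); c=camera("top"); im=c["image"]; g=cv2.cvtColor(im,cv2.COLOR_RGB2GRAY).astype(int)
P=[proj(c,LC(-1)+R.from_euler("z",2.2,degrees=True).apply([a,b,11])) for a in(-75,75) for b in(-55,55)]
P=np.array(P); u0,v0=P.min(0).astype(int);u1,v1=P.max(0).astype(int)+1; print(u0,v0); print(g[v0:v1,u0:u1])
lippath(lipat(1,25,95,-45),-45,[-2,2,6,10,14,18,20,22,23,24,25,26,27,28,29,29.5])
```

```text
t 10.3 pos [465.4 170.2 347.8] err [-0.7  1.5  0. ] roterr deg [-0.02  0.01 -0.1 ] F [ 0.  -0.4 -4.6] gap 12.0 grip 45.0 q [0.25 0.33 1.84 0.05 1.   1.  ]
282 187
[[144 142 136 ... 102 202 136]
 [ 83  75  73 ... 108 201 140]
 [101  80  86 ... 103 199 144]
 ...
 [199 162 127 ... 195 196 180]
 [184 173 138 ... 170 168 167]
 [194 193 177 ... 112 104 101]]
tx 0.0 ty -3.4 tz 14.4 wx -0.0175 wy -0.0000 wz 0.0000
tx 0.0 ty -20.3 tz 12.8 wx -0.0873 wy -0.0000 wz 0.0000
tx 0.0 ty -37.2 tz 12.3 wx -0.1571 wy -0.0000 wz 0.0000
tx 0.0 ty -54.1 tz 13.0 wx -0.2269 wy -0.0000 wz 0.0000
tx 0.0 ty -70.9 tz 14.9 wx -0.2967 wy -0.0000 wz 0.0000
tx 0.0 ty -87.6 tz 18.0 wx -0.3665 wy -0.0000 wz 0.0000
tx 0.0 ty -95.8 tz 20.0 wx -0.4015 wy -0.0000 wz 0.0000
tx 0.0 ty -104.0 tz 22.3 wx -0.4364 wy -0.0000 wz 0.0000
tx 0.0 ty -108.1 tz 23.5 wx -0.4538 wy -0.0000 wz 0.0000
tx 0.0 ty -112.1 tz 24.8 wx -0.4713 wy -0.0000 wz 0.0000
tx 0.0 ty -116.1 tz 26.2 wx -0.4887 wy -0.0000 wz 0.0000
tx 0.0 ty -120.1 tz 27.6 wx -0.5062 wy -0.0000 wz 0.0000
tx 0.0 ty -124.0 tz 29.1 wx -0.5236 wy -0.0000 wz 0.0000
tx 0.0 ty -128.0 tz 30.7 wx -0.5411 wy -0.0000 wz 0.0000
tx 0.0 ty -131.9 tz 32.4 wx -0.5585 wy -0.0000 wz 0.0000
tx 0.0 ty -133.8 tz 33.2 wx -0.5673 wy -0.0000 wz 0.0000
```

>>> step_arm:
  series:
    - {"tx": 0, "ty": -3.4, "tz": 14.4, "wx": -0.0175, "wy": 0, "wz": 0, "claw": 0}
    - {"tx": 0, "ty": -20.3, "tz": 12.8, "wx": -0.087, "wy": 0, "wz": 0, "claw": 0}
    - {"tx": 0, "ty": -37.2, "tz": 12.3, "wx": -0.157, "wy": 0, "wz": 0, "claw": 0}
    - {"tx": 0, "ty": -54.1, "tz": 13, "wx": -0.227, "wy": 0, "wz": 0, "claw": 0}
    - {"tx": 0, "ty": -70.9, "tz": 14.9, "wx": -0.297, "wy": 0, "wz": 0, "claw": 0}
    - {"tx": 0, "ty": -87.6, "tz": 18, "wx": -0.3665, "wy": 0, "wz": 0, "claw": 0}
    - {"tx": 0, "ty": -95.8, "tz": 20, "wx": -0.4015, "wy": 0, "wz": 0, "claw": 0}
    - {"tx": 0, "ty": -104, "tz": 22.3, "wx": -0.4364, "wy": 0, "wz": 0, "claw": 0}
    - {"tx": 0, "ty": -108.1, "tz": 23.5, "wx": -0.4538, "wy": 0, "wz": 0, "claw": 0}
    - {"tx": 0, "ty": -112.1, "tz": 24.8, "wx": -0.4713, "wy": 0, "wz": 0, "claw": 0}
    - {"tx": 0, "ty": -116.1, "tz": 26.2, "wx": -0.4887, "wy": 0, "wz": 0, "claw": 0}
    - {"tx": 0, "ty": -120.1, "tz": 27.6, "wx": -0.5062, "wy": 0, "wz": 0, "claw": 0}
    - {"tx": 0, "ty": -124, "tz": 29.1, "wx": -0.5236, "wy": 0, "wz": 0, "claw": 0}
    - {"tx": 0, "ty": -128, "tz": 30.7, "wx": -0.5411, "wy": 0, "wz": 0, "claw": 0}
    - {"tx": 0, "ty": -131.9, "tz": 32.4, "wx": -0.5585, "wy": 0, "wz": 0, "claw": 0}
    - {"tx": 0, "ty": -133.8, "tz": 33.2, "wx": -0.5673, "wy": 0, "wz": 0, "claw": 0}
    - {"tx": 0, "ty": -133.8, "tz": 33.2, "wx": -0.5673, "wy": 0, "wz": 0, "claw": 0}
    - {"tx": 0, "ty": -133.8, "tz": 33.2, "wx": -0.5673, "wy": 0, "wz": 0, "claw": 0}
    - {"tx": 0, "ty": -133.8, "tz": 33.2, "wx": -0.5673, "wy": 0, "wz": 0, "claw": 0}
    - {"tx": 0, "ty": -133.8, "tz": 33.2, "wx": -0.5673, "wy": 0, "wz": 0, "claw": 0}

```text
time_s: 12.35
eef_pos: [370.5, 264.4, 321.7]
ee_rot: [0.235, 0.893, 0.37, 0.098]
contact_force: [0.2, -0.4, -4.9]
finger_gap: 11.7
grip_force: 45.0
```

Run:
```python
from ik import *
state(); c=camera("scene"); t=camera("top")
a=cv2.resize(c["image"][140:240,230:380,::-1],None,fx=5.3,fy=5.3,interpolation=cv2.INTER_CUBIC)[:, :800]
cv2.imwrite("pics/c8.png",a)
```

```text
t 12.35 pos [370.5 264.4 321.7] err [ 0.1 -0.1  0.1] roterr deg [0.   0.01 0.02] F [ 0.2 -0.4 -4.9] gap 11.7 grip 45.0 q [ 0.62  0.31  1.99 -0.68  0.87  1.86]
```

View pics/c8.png

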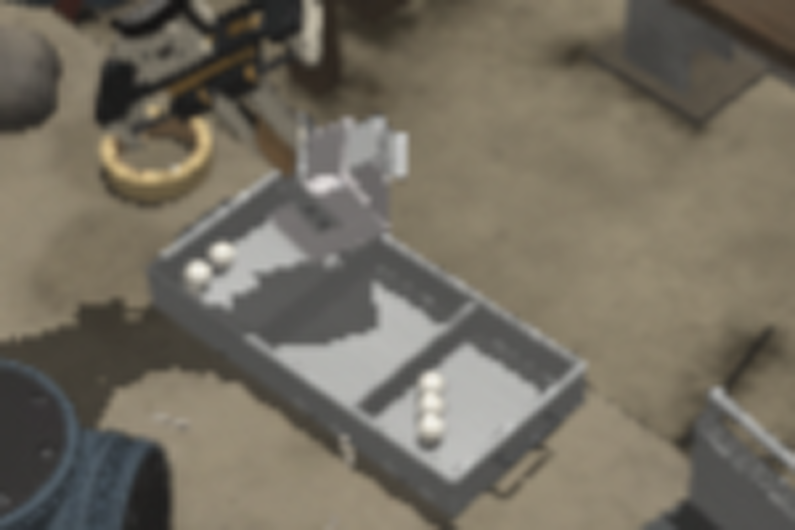

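The scene crop shows three stones in the near cell at (432,383), (431,403) and (429,428). Two are visible in the far cell at (222,253) and (197,272). A third may be hidden there or still in the shaker, and either way it's safe to pour the rest into the middle cell.

Run:
```python
from ik import *
path([(lipG(lipat(1,25,110,-45),-45,-3),-45,-3,8),(lipG(lipat(0,30,110,-45),-45,-3),-45,-3,8)])
```

```text
tx 0.0 ty 5.8 tz 0.8 wx 0.0244 wy -0.0000 wz 0.0000
tx 0.0 ty 21.2 tz 3.5 wx 0.0887 wy -0.0000 wz 0.0000
tx 0.0 ty 42.8 tz 8.3 wx 0.1795 wy -0.0000 wz 0.0000
tx 0.0 ty 67.2 tz 15.6 wx 0.2837 wy -0.0000 wz 0.0000
tx 0.0 ty 91.1 tz 24.5 wx 0.3878 wy -0.0000 wz 0.0000
tx 0.0 ty 111.5 tz 33.7 wx 0.4786 wy -0.0000 wz 0.0000
tx 0.0 ty 125.5 tz 41.0 wx 0.5429 wy -0.0000 wz 0.0000
tx 0.0 ty 130.7 tz 43.9 wx 0.5673 wy -0.0000 wz 0.0000
tx -3.3 ty 134.0 tz 45.8 wx 0.5673 wy -0.0000 wz 0.0000
tx -12.1 ty 142.7 tz 50.7 wx 0.5673 wy -0.0000 wz 0.0000
tx -24.5 ty 155.1 tz 57.7 wx 0.5673 wy -0.0000 wz 0.0000
tx -38.7 ty 169.3 tz 65.7 wx 0.5673 wy -0.0000 wz 0.0000
tx -52.9 ty 183.4 tz 73.7 wx 0.5673 wy -0.0000 wz 0.0000
tx -65.3 ty 195.8 tz 80.7 wx 0.5673 wy -0.0000 wz 0.0000
tx -74.1 ty 204.5 tz 85.7 wx 0.5673 wy -0.0000 wz 0.0000
tx -77.5 ty 207.8 tz 87.6 wx 0.5673 wy -0.0000 wz 0.0000
```

>>> step_arm:
  series:
    - {"tx": 0, "ty": 5.8, "tz": 0.8, "wx": 0.024, "wy": 0, "wz": 0, "claw": 0}
    - {"tx": 0, "ty": 21.2, "tz": 3.5, "wx": 0.089, "wy": 0, "wz": 0, "claw": 0}
    - {"tx": 0, "ty": 42.8, "tz": 8.3, "wx": 0.18, "wy": 0, "wz": 0, "claw": 0}
    - {"tx": 0, "ty": 67.2, "tz": 15.6, "wx": 0.284, "wy": 0, "wz": 0, "claw": 0}
    - {"tx": 0, "ty": 91.1, "tz": 24.5, "wx": 0.388, "wy": 0, "wz": 0, "claw": 0}
    - {"tx": 0, "ty": 111.5, "tz": 33.7, "wx": 0.479, "wy": 0, "wz": 0, "claw": 0}
    - {"tx": 0, "ty": 125.5, "tz": 41, "wx": 0.543, "wy": 0, "wz": 0, "claw": 0}
    - {"tx": 0, "ty": 130.7, "tz": 43.9, "wx": 0.5673, "wy": 0, "wz": 0, "claw": 0}
    - {"tx": -3.3, "ty": 134, "tz": 45.8, "wx": 0.5673, "wy": 0, "wz": 0, "claw": 0}
    - {"tx": -12.1, "ty": 142.7, "tz": 50.7, "wx": 0.5673, "wy": 0, "wz": 0, "claw": 0}
    - {"tx": -24.5, "ty": 155.1, "tz": 57.7, "wx": 0.5673, "wy": 0, "wz": 0, "claw": 0}
    - {"tx": -38.7, "ty": 169.3, "tz": 65.7, "wx": 0.5673, "wy": 0, "wz": 0, "claw": 0}
    - {"tx": -52.9, "ty": 183.4, "tz": 73.7, "wx": 0.5673, "wy": 0, "wz": 0, "claw": 0}
    - {"tx": -65.3, "ty": 195.8, "tz": 80.7, "wx": 0.5673, "wy": 0, "wz": 0, "claw": 0}
    - {"tx": -74.1, "ty": 204.5, "tz": 85.7, "wx": 0.5673, "wy": 0, "wz": 0, "claw": 0}
    - {"tx": -77.5, "ty": 207.8, "tz": 87.6, "wx": 0.5673, "wy": 0, "wz": 0, "claw": 0}

```text
time_s: 14.05
eef_pos: [473.7, 50.4, 347.8]
ee_rot: [-0.024, 0.924, 0.382, -0.01]
contact_force: [-0.4, 0.7, -4.7]
finger_gap: 11.6
grip_force: 45.0
```

Run:
```python
from ik import *
state(); add(); L=fit(); q=np.array(get_obs()["q"])
lip=lipat(0,30,92,-45)
for t in(20,35,48): q,r=ik(target(lipG(lip,-45,t),-45,t),L,q+.01); print(t,q.round(2),r)
lippath(lip,-45,[-1,4,9,14,19,24,28,31,32.5,34,35,36,37,38,39,40,41,42,43,44])
# stones now visible in the +1 cell: bright spots in the scene view
c=camera("scene"); g=cv2.cvtColor(c["image"],cv2.COLOR_RGB2GRAY)
b=cv2.inRange(g,205,255); b[:170]=0;b[240:]=0;b[:,:255]=0;b[:,345:]=0
n,_,s,ce=cv2.connectedComponentsWithStats(b); print([(ce[i].round(1).tolist(),int(s[i][4]),onz(c,*ce[i],20).round(0).tolist()) for i in range(1,n)])
```

```text
t 14.05 pos [473.7  50.4 347.8] err [-0.3 -0.9  0. ] roterr deg [-0.04 -0.02  0.03] F [-0.4  0.7 -4.7] gap 11.6 grip 45.0 q [0.   0.3  1.89 0.04 0.99 0.76]
fit [ -0.7 259.4 486.  438.8  90.7  46.6  40.4] res 0.16
20 [ 0.24  0.21  2.08 -0.46  0.72  1.35] 3.694822225952521e-14
35 [ 0.42  0.23  2.16 -0.92  0.74  1.91] 8.708803955759235e-10
48 [ 0.58  0.31  2.21 -1.22  0.89  2.32] 7.273057156531593e-12
tx 0.0 ty -7.4 tz 16.8 wx -0.0349 wy -0.0000 wz 0.0000
tx 0.0 ty -28.6 tz 15.3 wx -0.1222 wy -0.0000 wz 0.0000
tx 0.1 ty -49.7 tz 15.7 wx -0.2095 wy -0.0000 wz 0.0000
tx 0.1 ty -70.8 tz 17.9 wx -0.2967 wy -0.0000 wz 0.0000
tx 0.1 ty -91.6 tz 21.9 wx -0.3840 wy -0.0000 wz 0.0000
tx 0.1 ty -111.9 tz 27.7 wx -0.4713 wy -0.0000 wz 0.0000
tx 0.1 ty -127.8 tz 33.7 wx -0.5411 wy -0.0000 wz 0.0000
tx 0.1 ty -139.4 tz 38.8 wx -0.5934 wy -0.0000 wz 0.0000
tx 0.1 ty -145.1 tz 41.6 wx -0.6196 wy -0.0000 wz 0.0000
tx 0.1 ty -150.7 tz 44.6 wx -0.6458 wy -0.0000 wz 0.0000
tx 0.1 ty -154.4 tz 46.6 wx -0.6633 wy -0.0000 wz 0.0000
tx 0.1 ty -158.1 tz 48.7 wx -0.6807 wy -0.0000 wz 0.0000
tx 0.1 ty -161.7 tz 50.9 wx -0.6982 wy -0.0000 wz 0.0000
tx 0.1 ty -165.3 tz 53.2 wx -0.7156 wy -0.0000 wz 0.0000
tx 0.1 ty -168.9 tz 55.5 wx -0.7331 wy -0.0000 wz 0.0000
tx 0.1 ty -172.4 tz 57.8 wx -0.7505 wy -0.0000 wz 0.0000
tx 0.1 ty -175.9 tz 60.3 wx -0.7680 wy -0.0000 wz 0.0000
tx 0.1 ty -179.3 tz 62.8 wx -0.7854 wy -0.0000 wz 0.0000
tx 0.1 ty -182.7 tz 65.3 wx -0.8029 wy -0.0000 wz 0.0000
tx 0.1 ty -186.0 tz 67.9 wx -0.8203 wy -0.0000 wz 0.0000
[([306.0, 186.8], 12, [510.0, 149.0, 20.0]), ([318.5, 185.5], 4, [555.0, 114.0, 20.0]), ([271.8, 186.6], 5, [406.0, 262.0, 20.0]), ([318.5, 189.0], 6, [539.0, 98.0, 20.0]), ([266.2, 190.8], 6, [371.0, 261.0, 20.0])]
```

>>> step_arm:
  series:
    - {"tx": 0, "ty": -7.4, "tz": 16.8, "wx": -0.035, "wy": 0, "wz": 0, "claw": 0}
    - {"tx": 0, "ty": -28.6, "tz": 15.3, "wx": -0.122, "wy": 0, "wz": 0, "claw": 0}
    - {"tx": 0.1, "ty": -49.7, "tz": 15.7, "wx": -0.2095, "wy": 0, "wz": 0, "claw": 0}
    - {"tx": 0.1, "ty": -70.8, "tz": 17.9, "wx": -0.297, "wy": 0, "wz": 0, "claw": 0}
    - {"tx": 0.1, "ty": -91.6, "tz": 21.9, "wx": -0.384, "wy": 0, "wz": 0, "claw": 0}
    - {"tx": 0.1, "ty": -111.9, "tz": 27.7, "wx": -0.471, "wy": 0, "wz": 0, "claw": 0}
    - {"tx": 0.1, "ty": -127.8, "tz": 33.7, "wx": -0.541, "wy": 0, "wz": 0, "claw": 0}
    - {"tx": 0.1, "ty": -139.4, "tz": 38.8, "wx": -0.593, "wy": 0, "wz": 0, "claw": 0}
    - {"tx": 0.1, "ty": -145.1, "tz": 41.6, "wx": -0.62, "wy": 0, "wz": 0, "claw": 0}
    - {"tx": 0.1, "ty": -150.7, "tz": 44.6, "wx": -0.646, "wy": 0, "wz": 0, "claw": 0}
    - {"tx": 0.1, "ty": -154.4, "tz": 46.6, "wx": -0.663, "wy": 0, "wz": 0, "claw": 0}
    - {"tx": 0.1, "ty": -158.1, "tz": 48.7, "wx": -0.681, "wy": 0, "wz": 0, "claw": 0}
    - {"tx": 0.1, "ty": -161.7, "tz": 50.9, "wx": -0.698, "wy": 0, "wz": 0, "claw": 0}
    - {"tx": 0.1, "ty": -165.3, "tz": 53.2, "wx": -0.716, "wy": 0, "wz": 0, "claw": 0}
    - {"tx": 0.1, "ty": -168.9, "tz": 55.5, "wx": -0.733, "wy": 0, "wz": 0, "claw": 0}
    - {"tx": 0.1, "ty": -172.4, "tz": 57.8, "wx": -0.7505, "wy": 0, "wz": 0, "claw": 0}
    - {"tx": 0.1, "ty": -175.9, "tz": 60.3, "wx": -0.768, "wy": 0, "wz": 0, "claw": 0}
    - {"tx": 0.1, "ty": -179.3, "tz": 62.8, "wx": -0.7854, "wy": 0, "wz": 0, "claw": 0}
    - {"tx": 0.1, "ty": -182.7, "tz": 65.3, "wx": -0.803, "wy": 0, "wz": 0, "claw": 0}
    - {"tx": 0.1, "ty": -186, "tz": 67.9, "wx": -0.8203, "wy": 0, "wz": 0, "claw": 0}

```text
time_s: 16.1
eef_pos: [339.8, 185.9, 289.6]
ee_rot: [0.346, 0.857, 0.355, 0.144]
contact_force: [-0.1, -0.1, -4.0]
finger_gap: 11.7
grip_force: 45.0
```

Run:
```python
from ik import *
state(); lip=lipat(0,30,92,-45)
lippath(lip,-45,[45,46,47,48])
```

```text
t 16.1 pos [339.8 185.9 289.6] err [-0.4  0.7 -0. ] roterr deg [0.   0.1  0.01] F [-0.1 -0.1 -4. ] gap 11.7 grip 45.0 q [ 0.54  0.28  2.2  -1.15  0.83  2.21]
tx -0.0 ty -4.2 tz -0.6 wx -0.0175 wy -0.0000 wz 0.0000
tx -0.0 ty -8.4 tz -1.1 wx -0.0349 wy -0.0000 wz 0.0000
tx -0.0 ty -12.6 tz -1.6 wx -0.0524 wy -0.0000 wz 0.0000
tx -0.0 ty -16.8 tz -1.9 wx -0.0698 wy -0.0000 wz 0.0000
```

>>> step_arm:
  series:
    - {"tx": 0, "ty": -4.2, "tz": -0.6, "wx": -0.0175, "wy": 0, "wz": 0, "claw": 0}
    - {"tx": 0, "ty": -8.4, "tz": -1.1, "wx": -0.0349, "wy": 0, "wz": 0, "claw": 0}
    - {"tx": 0, "ty": -12.6, "tz": -1.6, "wx": -0.0524, "wy": 0, "wz": 0, "claw": 0}
    - {"tx": 0, "ty": -16.8, "tz": -1.9, "wx": -0.0698, "wy": 0, "wz": 0, "claw": 0}
    - {"tx": 0, "ty": -16.8, "tz": -1.9, "wx": -0.0698, "wy": 0, "wz": 0, "claw": 0}
    - {"tx": 0, "ty": -16.8, "tz": -1.9, "wx": -0.0698, "wy": 0, "wz": 0, "claw": 0}
    - {"tx": 0, "ty": -16.8, "tz": -1.9, "wx": -0.0698, "wy": 0, "wz": 0, "claw": 0}
    - {"tx": 0, "ty": -16.8, "tz": -1.9, "wx": -0.0698, "wy": 0, "wz": 0, "claw": 0}
    - {"tx": 0, "ty": -16.8, "tz": -1.9, "wx": -0.0698, "wy": 0, "wz": 0, "claw": 0}
    - {"tx": 0, "ty": -16.8, "tz": -1.9, "wx": -0.0698, "wy": 0, "wz": 0, "claw": 0}

```text
time_s: 17.1
eef_pos: [330.7, 194.6, 279.4]
ee_rot: [0.376, 0.844, 0.35, 0.156]
contact_force: [1.2, 0.2, -3.2]
finger_gap: 11.8
grip_force: 45.0
```

Run:
```python
from ik import *
state(); F=[]
c=camera("scene")
g=cv2.cvtColor(c["image"],cv2.COLOR_RGB2GRAY)
b=cv2.inRange(g,205,255); b[:160]=0;b[240:]=0;b[:,:250]=0;b[:,345:]=0
n,_,s,ce=cv2.connectedComponentsWithStats(b); 
Rt=R.from_euler("z",-2.2,degrees=True)
for i in range(1,n): print(ce[i].round(1).tolist(),int(s[i][4]),Rt.apply(onz(c,*ce[i],17)-LC(0)).round(0).tolist())
cv2.imwrite("pics/c9.png",cv2.resize(c["image"][140:240,230:380,::-1],None,fx=5.3,fy=5.3,interpolation=cv2.INTER_CUBIC))
path([(lipG(lipat(0,30,130,-45),-45,0),-45,0,9)])
```

```text
t 17.1 pos [330.7 194.6 279.4] err [ 0.  -0.   0.1] roterr deg [ 0.   -0.    0.01] F [ 1.2  0.2 -3.2] gap 11.8 grip 45.0 q [ 0.58  0.31  2.21 -1.22  0.89  2.33]
[294.7, 160.3] 3 [189.0, 203.0, 17.0]
[297.5, 175.0] 4 [126.0, 123.0, 17.0]
[321.0, 185.5] 6 [146.0, -5.0, 17.0]
[312.0, 185.0] 1 [122.0, 28.0, 17.0]
[272.5, 187.0] 2 [-4.0, 154.0, 17.0]
[266.5, 191.0] 8 [-40.0, 156.0, 17.0]
[321.7, 190.3] 3 [126.0, -27.0, 17.0]
[287.4, 200.9] 7 [-20.0, 43.0, 17.0]
[283.5, 204.0] 8 [-45.0, 43.0, 17.0]
[311.0, 215.3] 7 [-13.0, -91.0, 17.0]
[311.1, 219.2] 9 [-29.0, -106.0, 17.0]
tx -0.0 ty 7.2 tz 0.9 wx 0.0287 wy -0.0000 wz 0.0000
tx -0.0 ty 26.5 tz 4.1 wx 0.1057 wy -0.0000 wz 0.0000
tx -0.0 ty 54.2 tz 10.5 wx 0.2172 wy -0.0000 wz 0.0000
tx -0.0 ty 86.5 tz 20.7 wx 0.3493 wy -0.0000 wz 0.0000
tx -0.0 ty 119.5 tz 34.3 wx 0.4884 wy -0.0000 wz 0.0000
tx -0.0 ty 149.3 tz 50.0 wx 0.6205 wy -0.0000 wz 0.0000
tx -0.0 ty 173.2 tz 65.0 wx 0.7320 wy -0.0000 wz 0.0000
tx -0.1 ty 189.0 tz 76.3 wx 0.8090 wy -0.0000 wz 0.0000
tx -0.1 ty 194.6 tz 80.7 wx 0.8377 wy -0.0000 wz 0.0000
```

>>> step_arm:
  series:
    - {"tx": 0, "ty": 7.2, "tz": 0.9, "wx": 0.029, "wy": 0, "wz": 0, "claw": 0}
    - {"tx": 0, "ty": 26.5, "tz": 4.1, "wx": 0.106, "wy": 0, "wz": 0, "claw": 0}
    - {"tx": 0, "ty": 54.2, "tz": 10.5, "wx": 0.217, "wy": 0, "wz": 0, "claw": 0}
    - {"tx": 0, "ty": 86.5, "tz": 20.7, "wx": 0.349, "wy": 0, "wz": 0, "claw": 0}
    - {"tx": 0, "ty": 119.5, "tz": 34.3, "wx": 0.488, "wy": 0, "wz": 0, "claw": 0}
    - {"tx": 0, "ty": 149.3, "tz": 50, "wx": 0.6205, "wy": 0, "wz": 0, "claw": 0}
    - {"tx": 0, "ty": 173.2, "tz": 65, "wx": 0.732, "wy": 0, "wz": 0, "claw": 0}
    - {"tx": -0.1, "ty": 189, "tz": 76.3, "wx": 0.809, "wy": 0, "wz": 0, "claw": 0}
    - {"tx": -0.1, "ty": 194.6, "tz": 80.7, "wx": 0.8377, "wy": 0, "wz": 0, "claw": 0}

```text
time_s: 18.05
eef_pos: [466.6, 58.2, 370.9]
ee_rot: [-0.002, 0.924, 0.382, 0.0]
contact_force: [-0.0, -1.2, -4.2]
finger_gap: 12.0
grip_force: 45.0
```

Run:
```python
from ik import *
state(); H=json.load(open("hang.json")); p,T=np.array(H["p"]),R.from_quat(H["q"]); G=p+T.apply([0,0,167])
A=G+[0,0,50]+R.from_euler("z",-8,degrees=True).apply([-85,0,0])
path([(A,-8,4,16)])
```

```text
t 18.05 pos [466.6  58.2 370.9] err [ 1.5 -1.9  0.9] roterr deg [0.25 0.13 0.08] F [-0.  -1.2 -4.2] gap 12.0 grip 45.0 q [0.02 0.25 1.89 0.01 1.01 0.81]
tx -3.4 ty 1.3 tz -0.3 wx -0.0008 wy -0.0000 wz -0.0072
tx -13.2 ty 5.0 tz -1.1 wx -0.0030 wy 0.0000 wz -0.0277
tx -28.5 ty 10.7 tz -2.2 wx -0.0064 wy 0.0002 wz -0.0596
tx -48.4 ty 18.0 tz -3.8 wx -0.0109 wy 0.0005 wz -0.1009
tx -72.0 ty 26.8 tz -5.6 wx -0.0161 wy 0.0012 wz -0.1497
tx -98.4 ty 36.6 tz -7.5 wx -0.0220 wy 0.0022 wz -0.2043
tx -126.7 ty 47.1 tz -9.7 wx -0.0282 wy 0.0037 wz -0.2626
tx -156.2 ty 58.0 tz -11.9 wx -0.0346 wy 0.0056 wz -0.3228
tx -185.7 ty 68.9 tz -14.1 wx -0.0409 wy 0.0079 wz -0.3830
tx -214.4 ty 79.6 tz -16.2 wx -0.0469 wy 0.0105 wz -0.4413
tx -241.3 ty 89.7 tz -18.1 wx -0.0525 wy 0.0133 wz -0.4958
tx -265.5 ty 98.7 tz -19.9 wx -0.0574 wy 0.0160 wz -0.5447
tx -286.0 ty 106.5 tz -21.4 wx -0.0615 wy 0.0186 wz -0.5859
tx -301.9 ty 112.4 tz -22.5 wx -0.0647 wy 0.0206 wz -0.6178
tx -312.1 ty 116.3 tz -23.2 wx -0.0666 wy 0.0220 wz -0.6382
tx -315.7 ty 117.7 tz -23.5 wx -0.0673 wy 0.0225 wz -0.6455
```

>>> step_arm:
  series:
    - {"tx": -3.4, "ty": 1.3, "tz": -0.3, "wx": -0.001, "wy": 0, "wz": -0.007, "claw": 0}
    - {"tx": -13.2, "ty": 5, "tz": -1.1, "wx": -0.003, "wy": 0, "wz": -0.028, "claw": 0}
    - {"tx": -28.5, "ty": 10.7, "tz": -2.2, "wx": -0.006, "wy": 0, "wz": -0.06, "claw": 0}
    - {"tx": -48.4, "ty": 18, "tz": -3.8, "wx": -0.011, "wy": 0, "wz": -0.101, "claw": 0}
    - {"tx": -72, "ty": 26.8, "tz": -5.6, "wx": -0.016, "wy": 0.001, "wz": -0.15, "claw": 0}
    - {"tx": -98.4, "ty": 36.6, "tz": -7.5, "wx": -0.022, "wy": 0.002, "wz": -0.204, "claw": 0}
    - {"tx": -126.7, "ty": 47.1, "tz": -9.7, "wx": -0.028, "wy": 0.004, "wz": -0.263, "claw": 0}
    - {"tx": -156.2, "ty": 58, "tz": -11.9, "wx": -0.035, "wy": 0.006, "wz": -0.323, "claw": 0}
    - {"tx": -185.7, "ty": 68.9, "tz": -14.1, "wx": -0.041, "wy": 0.008, "wz": -0.383, "claw": 0}
    - {"tx": -214.4, "ty": 79.6, "tz": -16.2, "wx": -0.047, "wy": 0.0105, "wz": -0.441, "claw": 0}
    - {"tx": -241.3, "ty": 89.7, "tz": -18.1, "wx": -0.0525, "wy": 0.013, "wz": -0.496, "claw": 0}
    - {"tx": -265.5, "ty": 98.7, "tz": -19.9, "wx": -0.0574, "wy": 0.016, "wz": -0.545, "claw": 0}
    - {"tx": -286, "ty": 106.5, "tz": -21.4, "wx": -0.0615, "wy": 0.0186, "wz": -0.586, "claw": 0}
    - {"tx": -301.9, "ty": 112.4, "tz": -22.5, "wx": -0.0647, "wy": 0.0206, "wz": -0.618, "claw": 0}
    - {"tx": -312.1, "ty": 116.3, "tz": -23.2, "wx": -0.0666, "wy": 0.022, "wz": -0.638, "claw": 0}
    - {"tx": -315.7, "ty": 117.7, "tz": -23.5, "wx": -0.0673, "wy": 0.0225, "wz": -0.6455, "claw": 0}
    - {"tx": -315.7, "ty": 117.7, "tz": -23.5, "wx": -0.0673, "wy": 0.0225, "wz": -0.6455, "claw": 0}

```text
time_s: 19.75
eef_pos: [324.9, -246.0, 393.2]
ee_rot: [0.026, 0.754, 0.656, 0.022]
contact_force: [-0.5, 0.4, -3.9]
finger_gap: 11.8
grip_force: 45.0
```

Run:
```python
from ik import *
state()
c=camera("scene"); a=cv2.resize(c["image"][140:250,240:400,::-1],None,fx=5,fy=5,interpolation=cv2.INTER_CUBIC)[:, :800]
t=camera("top"); cv2.imwrite("pics/t10.png",t["image"][:,:,::-1])
b=cv2.resize(t["image"][178:245,205:335,::-1],None,fx=6.15,fy=6.15,interpolation=cv2.INTER_CUBIC)[:412,:800]
im=np.vstack([b[::1],cv2.resize(a,(800,550))])
im=np.vstack([cv2.resize(b,(550,283)),cv2.resize(a,(550,378))[60:]]); print(im.shape); cv2.imwrite("pics/c10.png",im)
```

```text
t 19.75 pos [ 324.9 -246.   393.2] err [-0.3  0.4 -0.2] roterr deg [ 0.05 -0.04  0.  ] F [-0.5  0.4 -3.9] gap 11.8 grip 45.0 q [-0.77  0.09  2.02  0.05  0.98 -0.66]
(601, 550, 3)
```

View pics/c10.png

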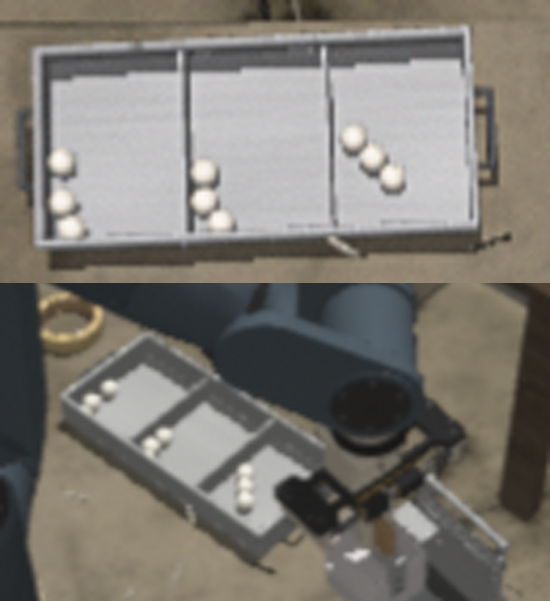

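The last picture shows all nine stones in the tray, three in each cell: left (61,163), (61,202), (70,227), middle (204,172), (204,200), (221,220), right (353,138), (373,157), (392,177). The shaker is empty, so I'll hang it back by reversing the lift.

Run:
```python
from ik import *
H=json.load(open("hang.json")); p,T=np.array(H["p"]),R.from_quat(H["q"]); G=p+T.apply([0,0,167])
path([(G+[0,0,50],-8,4,9),(G+[0,0,12],-8,4,8)])
```

```text
tx 0.0 ty 2.9 tz 0.2 wx -0.0001 wy 0.0000 wz 0.0000
tx 0.0 ty 10.7 tz 0.7 wx -0.0001 wy 0.0000 wz 0.0000
tx 0.0 ty 22.0 tz 1.5 wx -0.0001 wy 0.0000 wz 0.0000
tx 0.0 ty 35.4 tz 2.5 wx -0.0001 wy 0.0000 wz 0.0000
tx 0.0 ty 49.4 tz 3.4 wx -0.0001 wy 0.0000 wz 0.0000
tx 0.0 ty 62.8 tz 4.4 wx -0.0001 wy 0.0000 wz 0.0000
tx 0.0 ty 74.1 tz 5.2 wx -0.0001 wy 0.0000 wz 0.0000
tx 0.0 ty 81.9 tz 5.7 wx -0.0001 wy 0.0000 wz 0.0000
tx 0.0 ty 84.8 tz 5.9 wx -0.0001 wy 0.0000 wz 0.0000
tx 0.0 ty 84.7 tz 7.5 wx -0.0001 wy 0.0000 wz 0.0000
tx 0.0 ty 84.4 tz 11.8 wx -0.0001 wy 0.0000 wz 0.0000
tx 0.0 ty 83.9 tz 17.9 wx -0.0001 wy 0.0000 wz 0.0000
tx 0.0 ty 83.5 tz 24.9 wx -0.0001 wy 0.0000 wz 0.0000
tx 0.0 ty 83.0 tz 31.8 wx -0.0001 wy 0.0000 wz 0.0000
tx 0.0 ty 82.6 tz 37.9 wx -0.0001 wy 0.0000 wz 0.0000
tx 0.0 ty 82.3 tz 42.2 wx -0.0001 wy 0.0000 wz 0.0000
tx 0.0 ty 82.1 tz 43.8 wx -0.0001 wy 0.0000 wz 0.0000
```

>>> step_arm:
  series:
    - {"tx": 0, "ty": 2.9, "tz": 0.2, "wx": 0, "wy": 0, "wz": 0, "claw": 0}
    - {"tx": 0, "ty": 10.7, "tz": 0.7, "wx": 0, "wy": 0, "wz": 0, "claw": 0}
    - {"tx": 0, "ty": 22, "tz": 1.5, "wx": 0, "wy": 0, "wz": 0, "claw": 0}
    - {"tx": 0, "ty": 35.4, "tz": 2.5, "wx": 0, "wy": 0, "wz": 0, "claw": 0}
    - {"tx": 0, "ty": 49.4, "tz": 3.4, "wx": 0, "wy": 0, "wz": 0, "claw": 0}
    - {"tx": 0, "ty": 62.8, "tz": 4.4, "wx": 0, "wy": 0, "wz": 0, "claw": 0}
    - {"tx": 0, "ty": 74.1, "tz": 5.2, "wx": 0, "wy": 0, "wz": 0, "claw": 0}
    - {"tx": 0, "ty": 81.9, "tz": 5.7, "wx": 0, "wy": 0, "wz": 0, "claw": 0}
    - {"tx": 0, "ty": 84.8, "tz": 5.9, "wx": 0, "wy": 0, "wz": 0, "claw": 0}
    - {"tx": 0, "ty": 84.8, "tz": 5.9, "wx": 0, "wy": 0, "wz": 0, "claw": 0}
    - {"tx": 0, "ty": 84.7, "tz": 7.5, "wx": 0, "wy": 0, "wz": 0, "claw": 0}
    - {"tx": 0, "ty": 84.4, "tz": 11.8, "wx": 0, "wy": 0, "wz": 0, "claw": 0}
    - {"tx": 0, "ty": 83.9, "tz": 17.9, "wx": 0, "wy": 0, "wz": 0, "claw": 0}
    - {"tx": 0, "ty": 83.5, "tz": 24.9, "wx": 0, "wy": 0, "wz": 0, "claw": 0}
    - {"tx": 0, "ty": 83.2, "tz": 29, "wx": 0, "wy": 0, "wz": 0, "claw": 0}
    - {"tx": 0, "ty": 82.9, "tz": 33, "wx": 0, "wy": 0, "wz": 0, "claw": 0}
    - {"tx": 0, "ty": 82.6, "tz": 37.9, "wx": 0, "wy": 0, "wz": 0, "claw": 0}
    - {"tx": 0, "ty": 82.3, "tz": 42.2, "wx": 0, "wy": 0, "wz": 0, "claw": 0}
    - {"tx": 0, "ty": 82.1, "tz": 43.8, "wx": 0, "wy": 0, "wz": 0, "claw": 0}

```text
time_s: 21.75
eef_pos: [409.2, -258.1, 355.0]
ee_rot: [0.026, 0.754, 0.656, 0.023]
contact_force: [-1.7, 0.7, -2.5]
finger_gap: 11.8
grip_force: 45.0
```

Run:
```python
from ik import *
state(); print(np.round(get_obs()["wrist_torque"],2)); H=json.load(open("hang.json")); p,T=np.array(H["p"]),R.from_quat(H["q"])
show([(p+[0,0,6],T),(p,T)])
```

```text
t 21.75 pos [ 409.2 -258.1  355. ] err [-0.1  0.1 -0.5] roterr deg [ 0.04  0.02 -0.  ] F [-1.7  0.7 -2.5] gap 11.8 grip 45.0 q [-0.67  0.28  1.88  0.04  0.91 -0.55]
[0.11 0.53 0.02]
tx 0.0 ty -0.4 tz 6.0 wx 0.0001 wy 0.0000 wz 0.0000
tx 0.0 ty -0.8 tz 12.0 wx 0.0001 wy 0.0000 wz 0.0000
```

>>> step_arm:
  series:
    - {"tx": 0, "ty": -0.2, "tz": 3, "wx": 0, "wy": 0, "wz": 0, "claw": 0}
    - {"tx": 0, "ty": -0.4, "tz": 6, "wx": 0, "wy": 0, "wz": 0, "claw": 0}
    - {"tx": 0, "ty": -0.6, "tz": 8.5, "wx": 0, "wy": 0, "wz": 0, "claw": 0}
    - {"tx": 0, "ty": -0.7, "tz": 10.5, "wx": 0, "wy": 0, "wz": 0, "claw": 0}
    - {"tx": 0, "ty": -0.8, "tz": 11.5, "wx": 0, "wy": 0, "wz": 0, "claw": 0}
    - {"tx": 0, "ty": -0.8, "tz": 12, "wx": 0, "wy": 0, "wz": 0, "claw": 0}
    - {"tx": 0, "ty": -0.8, "tz": 12, "wx": 0, "wy": 0, "wz": 0, "claw": 0}

```text
time_s: 22.45
eef_pos: [409.3, -258.3, 344.4]
ee_rot: [0.027, 0.754, 0.656, 0.023]
contact_force: [-8.4, 2.0, 12.3]
finger_gap: 11.6
grip_force: 45.0
```

Run:
```python
from ik import *
for i in range(4): state(); camera("top")
print(np.round(get_obs()["wrist_torque"],2))
```

```text
t 22.45 pos [ 409.3 -258.3  344.4] err [-0.  -0.1  1. ] roterr deg [-0.02 -0.03 -0.02] F [-8.4  2.  12.3] gap 11.6 grip 45.0 q [-0.67  0.3   1.89  0.04  0.89 -0.55]
t 22.5 pos [ 409.3 -258.3  344.4] err [-0.  -0.1  1. ] roterr deg [-0.02 -0.03 -0.02] F [-7.3  2.2 11.3] gap 11.7 grip 45.0 q [-0.67  0.3   1.89  0.04  0.89 -0.55]
t 22.55 pos [ 409.3 -258.3  344.4] err [-0.  -0.1  1. ] roterr deg [-0.02 -0.03 -0.01] F [-7.5  1.6 12. ] gap 11.5 grip 45.0 q [-0.67  0.3   1.89  0.04  0.89 -0.55]
t 22.6 pos [ 409.3 -258.3  344.4] err [-0.  -0.1  1. ] roterr deg [-0.02 -0.04 -0.02] F [-8.   1.6 11.9] gap 11.6 grip 45.0 q [-0.67  0.3   1.89  0.04  0.89 -0.55]
[0.49 1.8  0.08]
```

>>> step_arm:
  series:
    - {"tx": 0, "ty": -0.5, "tz": -0.5, "wx": 0, "wy": 0, "wz": 0, "claw": 0}
    - {"tx": 0, "ty": -0.9, "tz": -0.9, "wx": 0, "wy": 0, "wz": 0, "claw": 0}
    - {"tx": 0, "ty": -0.9, "tz": -0.9, "wx": 0, "wy": 0, "wz": 0, "claw": 0}
  force: 15

```text
time_s: 22.95
eef_pos: [408.9, -258.2, 344.3]
ee_rot: [0.027, 0.754, 0.656, 0.023]
contact_force: [6.4, -1.0, -5.8]
finger_gap: 11.5
grip_force: 15.0
```

Run:
```python
from ik import *
p,T=load(); show([(p+T.apply([0,-.9,-.9]),T)])
state(); camera("top"); state(); print(np.round(get_obs()["wrist_torque"],2))
```

```text
tx -0.0 ty -0.9 tz -0.9 wx 0.0000 wy 0.0000 wz 0.0000
t 22.95 pos [ 408.9 -258.2  344.3] err [ 0.6 -0.2  0. ] roterr deg [-0.14 -0.04  0.01] F [ 6.4 -1.  -5.8] gap 11.5 grip 15.0 q [-0.67  0.3   1.9   0.05  0.88 -0.55]
t 23.0 pos [ 408.9 -258.2  344.3] err [ 0.6 -0.2  0. ] roterr deg [-0.14 -0.04  0.01] F [ 6.7 -1.3 -5.2] gap 12.1 grip 15.0 q [-0.67  0.3   1.9   0.05  0.88 -0.55]
[-0.12 -0.39  0.03]
```

>>> step_arm:
  series:
    - {"tx": 0, "ty": 0.4, "tz": 0.3, "wx": 0, "wy": 0, "wz": 0, "claw": 0}
    - {"tx": 0, "ty": 0.4, "tz": 0.3, "wx": 0, "wy": 0, "wz": 0, "claw": 0}
    - {"tx": 0, "ty": 0.4, "tz": 0.3, "wx": 0, "wy": 0, "wz": 0, "claw": 0.15}
    - {"tx": 0, "ty": 0.4, "tz": 0.3, "wx": 0, "wy": 0, "wz": 0, "claw": 0.18}
    - {"tx": 0, "ty": 0.4, "tz": 0.3, "wx": 0, "wy": 0, "wz": 0, "claw": 0.25}
    - {"tx": 0, "ty": 0.4, "tz": 0.3, "wx": 0, "wy": 0, "wz": 0, "claw": 0.35}
    - {"tx": 0, "ty": 0.4, "tz": 0.3, "wx": 0, "wy": 0, "wz": 0, "claw": 0.5}
    - {"tx": 0, "ty": 0.4, "tz": 0.3, "wx": 0, "wy": 0, "wz": 0, "claw": 0.6}
    - {"tx": 0, "ty": 0.4, "tz": 0.3, "wx": 0, "wy": 0, "wz": 0, "claw": 0.6}
  force: 5

```text
time_s: 23.9
eef_pos: [408.7, -258.1, 344.0]
ee_rot: [0.026, 0.754, 0.656, 0.023]
contact_force: [0.1, 0.0, -0.0]
finger_gap: 50.7
grip_force: 0.0
```

Run:
```python
from ik import *
p,T=load(); show([(p+T.apply([0,.4,.3]),T)])
state()
```

```text
tx -0.0 ty 0.4 tz 0.3 wx 0.0000 wy 0.0000 wz 0.0000
t 23.9 pos [ 408.7 -258.1  344. ] err [-0.  0.  0.] roterr deg [ 0. -0.  0.] F [ 0.1  0.  -0. ] gap 50.7 grip 0.0 q [-0.67  0.3   1.9   0.05  0.89 -0.55]
```

Released cleanly. Next I retreat upward, then aside to clear the camera view.

>>> step_arm:
  series:
    - {"tx": 0, "ty": 0, "tz": -15, "wx": 0, "wy": 0, "wz": 0, "claw": 0.6}
    - {"tx": 0, "ty": 1, "tz": -40, "wx": 0, "wy": 0, "wz": 0, "claw": 0.6}
    - {"tx": 0, "ty": 2, "tz": -70, "wx": 0, "wy": 0, "wz": 0, "claw": 0.6}
    - {"tx": 0, "ty": 3, "tz": -100, "wx": 0, "wy": 0, "wz": 0, "claw": 0.6}
    - {"tx": 0, "ty": -40, "tz": -120, "wx": 0, "wy": 0, "wz": 0, "claw": 0.6}
    - {"tx": 0, "ty": -90, "tz": -130, "wx": 0, "wy": 0, "wz": 0, "claw": 0.6}
    - {"tx": 0, "ty": -130, "tz": -130, "wx": 0, "wy": 0, "wz": 0, "claw": 0.6}
    - {"tx": 0, "ty": -150, "tz": -130, "wx": 0, "wy": 0, "wz": 0, "claw": 0.6}
    - {"tx": 0, "ty": -150, "tz": -130, "wx": 0, "wy": 0, "wz": 0, "claw": 0.6}

```text
time_s: 24.8
eef_pos: [249.9, -235.5, 463.4]
ee_rot: [0.027, 0.755, 0.655, 0.023]
contact_force: [0.4, -0.5, -0.0]
finger_gap: 55.9
grip_force: 0.0
```

Run:
```python
from ik import *
o=get_obs(); print(o["time_s"],np.round(o["eef_pos"],0),np.round(o["contact_force"],1))
c=camera("top"); a=cv2.imread("pics/top0.png"); b=c["image"][:,:,::-1]
d=np.abs(a.astype(int)-b).max(2)[175:230,345:440]; print("changed px", (d>45).sum(), np.argwhere(d>45)[:40].tolist())
hsv=cv2.cvtColor(c["image"],cv2.COLOR_RGB2HSV); m=cv2.inRange(hsv,(8,110,110),(25,255,255)); mm=np.zeros_like(m); mm[195:212,365:395]=m[195:212,365:395]
r=cv2.minAreaRect(cv2.findNonZero(mm)); print("grip rect",r,(mm>0).sum(),np.argwhere(mm).mean(0))
s=camera("scene")["image"]; s0=cv2.imread("pics/c3.png")
hsv=cv2.cvtColor(s,cv2.COLOR_RGB2HSV)[214:240,355:378]; mk=cv2.inRange(hsv,(5,95,60),(20,255,200)); print("scene grip",cv2.minAreaRect(cv2.findNonZero(mk)),(mk>0).sum(),np.argwhere(mk).mean(0))
```

```text
24.8 [ 250. -236.  463.] [ 0.4 -0.5 -0. ]
changed px 261 [[7, 38], [21, 24], [21, 25], [21, 26], [21, 27], [21, 28], [21, 32], [21, 33], [22, 24], [22, 25], [22, 26], [22, 27], [22, 28], [22, 30], [22, 31], [22, 32], [22, 33], [22, 34], [22, 35], [23, 25], [23, 26], [23, 27], [23, 30], [23, 31], [23, 32], [23, 33], [23, 34], [23, 35], [23, 37], [23, 38], [23, 39], [23, 40], [23, 41], [23, 42], [24, 31], [24, 33], [24, 34], [24, 38], [24, 39], [24, 40]]
grip rect ((380.84619140625, 201.73080444335938), (18.23310661315918, 3.7210419178009033), 7.125016689300537) 67 [201.7761194  380.73134328]
scene grip ((9.750000953674316, 10.249999046325684), (16.970561981201172, 6.363960266113281), 45.0) 92 [10.14130435 10.07608696]
```

```bash
python3 -c "
from station import job_done
print(job_done())"
```

```text
the job is handed in; nothing more can be done
None
```

I handed the job in at about 25 s: the last picture before re-hanging showed all nine stones in the tray, three per cell, and the empty shaker hangs back on its rail with its grip within about 1 px of where it started.

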